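Make up two spice gift trays from the stock

ROBOT

A 7-joint arm with a two-finger parallel gripper is mounted at the origin on the work surface. World frame = base frame: x ahead of the robot, y to its left, z up, the work surface at z = 0. Lengths are in m, angles in degrees, forces in N, time in s.
With the tool pointing down it reaches from about 0.35 to 0.9 m from the base axis. Payload 19.9 kg.
Tool frame: the origin (TCP) lies between the finger pads; the fingertips stand 8 mm ahead of it and the grasp point (between the pads) lies 11 mm behind it; z points along the fingers, y is the line along which they close (so a half turn about z gives the same grasp; the last joint's range is limited). The gripper opens to 85 mm and grips with 20 to 120 N. Pads are 22 mm wide; open, the fingers measure 114 mm over their backs; the gripper's body (76 mm by 85 mm) begins 54 mm behind the grasp point. The pads swing forward as they close: fully open they stand 13 mm farther back than shut.
Start: joints at [72.737, 23.915, -0.59, 92.452, 0.269, 63.638, -3.037], TCP at [0.161, -0.604, 0.21] pointing down, gripper open.
Joint ranges: [-161.28, 161.28], [-22.2, 115.67], [-73.04, 71.86], [3.21, 147.25], [-68.34, 248.33], [10.77, 114.83], [-161.83, 161.83]. Speed limits (degrees/s): [108.29, 108.29, 136.94, 136.94, 172.46, 172.46, 172.46].

INTERFACE

Orientations are given as a 3x3 rotation matrix whose columns are the frame's x, y, z axes.
In Python, from cell import ctrl gives the robot as it stands. The module is installed in compiled form; this text tells all that it offers.
- The arm moves only by the tool play_rows, never from a script. Its arguments are lists of equal length, an entry for each row: "grip": the opening, from 0 (shut) to 1 (fully open); "dp": the shift along the tool's x, y, z in units of 40 mm (1.0 is 40 mm), a list of three; "turn": the turn, a rotation vector about the tool's x, y, z in units of 8 degrees (1.0 is 8 degrees), a list of three. In form: {"grip": [grip, ...], "dp": [[tx, ty, tz], ...], "turn": [[wx, wy, wz], ...]}. A call has exactly 5 rows; each row shifts and turns the commanded pose from where the row before left it, along the tool's axes as they then stand; what a row does not reach is not made up. A row lasts 1/10 s, in which the tool goes at most 50 mm and 8.59 degrees, less where a joint would pass 70% of its speed; a pose out of reach is approached as far as the arm can. A call is refused whole if a number of a shift passes 1 or a number of a turn 1, either way. A call with a gripper value outside its range is refused whole. The fingers move at their own pace and stop on an object; "newtons" is the grip in N (left out, the last holds). Time passes only in rows, so rows that do not move let the fingers close, or fill a call up. It gives the time, the measured TCP pose, the force, the opening and the grip force at its end, in the units of the state.
- ctrl.get_obs(): the state, without advancing time (a new reading comes with each control period).
- ctrl.camera(name): name is "side" or "top" or "wrist"; returns the picture (384x512x3 uint8, blue, green, red); there is no depth.
- ctrl.camera_info(name): a dict with "vertical_fov" (degrees; the focal length in pixels is half the picture's height over the tangent of half this angle, whatever the lens; pixels are square), "cx", "cy" (the principal point, pixels), "cam_to_world" (4x4, takes a point from camera to world coordinates). Camera axes: x right, y up, looking along -z (the intrinsics and any distortion apply to the point x, -y, -z); pixel columns grow to the right and rows downward; lengths in m; the calibration is good to about 2 mm. The wrist camera is an equidistant fisheye: a pixel r from the principal point sees the ray r / f radians off the axis. A picture is of the moment at which its call begins: read the wrist's pose just before it. camera_info takes no time and is no camera call; for the wrist camera it gives the pose at the moment of the call.
- ctrl.sign_off(): hands the job in; it is judged then, once.
Trained networks look in the newest picture that a camera, given by its name, has taken for a name from the list of things; names that differ only in an ending like _2 or _b are one class to them, and where a whole thing is asked for, a point or a joint stands for the part that bears it (a point fixed in the world has none). Each returns a list of dicts, best first, with "conf" (0 to 1); they miss things now and then, are a little off and sometimes report something else, mostly with a low value. They report only what shows in the picture. A call takes as long as a camera call.
- ctrl.boxes_of(camera, name): "centre" ([x, y, z] in m, in world coordinates, good to about 4 mm: the middle of the surface that is visible of it).
- ctrl.landmark_of(camera, name): "centre" ([x, y, z] in m, in world coordinates, good to about 4 mm: a listed point, or the origin of a listed thing).
The state is a dict: "time": time; "joint_positions": joint angles; "qvel": joint speeds; "tau": joint torques, N m; "ee_pos": TCP position; "ee_rot": TCP orientation; "wrist_force": force on the tool from outside, world axes, zero at the start; "wrist_torque": the same for the moment, N m; "finger_gap": finger opening in m; "finger_force": force on a finger pad.
Only numpy, scipy, OpenCV 4.12 (cv2) and the standard library are available. Lean on these libraries where they do the work, as an engineer would, in place of code of your own. Each camera call takes 0.05 s, during which the arm holds its last target. There are 200 camera calls.

TASK

Make up the two gift trays: the pepper mill and the squat jar go into the two-place tray, one to each place; the tall bottle, the steel shaker and the wooden scoop go into the three-place tray, the scoop lengthwise in the long place, level on its cup, and the bottle and the shaker each in a square place of its own, whichever you like. Set everything down gently, never dropping it, standing upright on the tray floor and let go, and leave the mortar, the funnel and the stamp where they are.

Things in the scene. Friction and masses are not known exactly. Their poses are not given: they have to be found in the camera images.
- two_place_tray: Plywood gift tray with two equal places, fixed to the counter. Outer size 90 mm (its x) by 175 mm (its y), 24 mm high; walls and divider 5 mm thick, floor 6 mm thick. Origin: centre of its underside, z up. Two square places, each 80 by 80 mm inside, centred at x = 0, y = +42.5 and -42.5 mm, one divider between them.
- three_place_tray: Larger plywood gift tray, three places, fixed. Outer 161 mm (its x) by 175 mm (its y), 24 mm high; walls and dividers 5 mm, floor 6 mm thick. Origin: centre of its underside, z up. Long place along the -x side, 66 mm (x) by 165 mm (y) inside, centred at x = -42.5, y = 0 mm; two square places, 80 by 80 mm inside, centred at x = +35.5, y = +42.5 and -42.5 mm.
- pepper_mill: Turned dark wooden pepper mill, upright, 147 mm high with a small steel knob on top; foot 52 mm diameter, narrow waist (37 mm), round head 46 mm diameter with straight sides from 108 to 126 mm height (grip it there), shrinking to the knob above. About 0.22 kg. Origin: centre of its underside, z up.
- squat_jar: Low amber glass jar with a brass screw lid and a paper band, upright: glass 62 mm diameter up to 40 mm height, lid 60 mm diameter from 46 to 60 mm (its top); it can be gripped across the lid and glass. About 0.19 kg, closed. Origin: centre of its underside, z up.
- tall_bottle: Slim amber glass bottle with a black cap (33 mm diameter) and a paper band, upright, 108 mm high; straight body 44 mm diameter up to 78 mm height. About 0.14 kg, closed. Origin: centre of its underside, z up.
- steel_shaker: Steel dusting shaker with a domed, pierced top, upright, 90 mm high; straight body 54 mm diameter up to 70 mm height, rolled rim 57 mm diameter from 70 to 76 mm. About 0.16 kg. Origin: centre of its underside, z up.
- wooden_scoop: Wooden measuring scoop on its cup, 110 mm long. Origin: middle of its length, at underside height; x points along the handle away from the cup, z up. Cup 44 mm diameter, 30 mm high, centred at x = -33 mm. Handle: bar 14 mm wide, 12 mm thick, from the cup to x = +55 mm, in the air from 18 to 30 mm height. 0.05 kg, balance near x = -20 mm: grip the handle close to the cup (x about +5 mm).
- mortar: Bystander: small white marble mortar, an open bowl 80 mm diameter at the rim and 58 mm high with a short pestle in it (top at 72 mm), 0.9 kg, loose. Origin: centre of its underside. Not part of any kit.
- funnel: Bystander: steel jar funnel standing mouth down, 76 mm diameter at the foot, tapering to a 20 mm spout, 70 mm high, with a small wire loop reaching 48 mm from its centre; loose. Origin: centre of its underside. Not part of any kit.
- label_stamp: Bystander: hand stamp, a wooden block 56 by 36 mm and 14 mm high with a black knob handle, 68 mm high in all, loose. Origin: centre of its underside. Not part of any kit.

How it is judged (in metres and radians):
At the end, for the whole second after the job is handed in: Each of the five in its named place (centre within 20 mm each way; scoop 35 mm and 0.45 rad along the long place), underside within 4 mm of the tray floor, tilt under 0.12 rad, at rest below 0.02 m/s; mortar, funnel and stamp within 20 mm of where they began (((x of pepper_mill in the frame of two_place_tray between -0.02 and 0.02 m and y of pepper_mill in the frame of two_place_tray between 0.0225 and 0.0625 m and x of squat_jar in the frame of two_place_tray between -0.02 and 0.02 m and y of squat_jar in the frame of two_place_tray between -0.0625 and -0.0225 m) or (x of pepper_mill in the frame of two_place_tray between -0.02 and 0.02 m and y of pepper_mill in the frame of two_place_tray between -0.0625 and -0.0225 m and x of squat_jar in the frame of two_place_tray between -0.02 and 0.02 m and y of squat_jar in the frame of two_place_tray between 0.0225 and 0.0625 m)) and ((x of tall_bottle in the frame of three_place_tray between 0.0155 and 0.0555 m and y of tall_bottle in the frame of three_place_tray between 0.0225 and 0.0625 m and x of steel_shaker in the frame of three_place_tray between 0.0155 and 0.0555 m and y of steel_shaker in the frame of three_place_tray between -0.0625 and -0.0225 m) or (x of tall_bottle in the frame of three_place_tray between 0.0155 and 0.0555 m and y of tall_bottle in the frame of three_place_tray between -0.0625 and -0.0225 m and x of steel_shaker in the frame of three_place_tray between 0.0155 and 0.0555 m and y of steel_shaker in the frame of three_place_tray between 0.0225 and 0.0625 m)) and z of pepper_mill in the frame of two_place_tray between 0.002 and 0.01 m and angle between each of pepper_mill, squat_jar, tall_bottle, steel_shaker, wooden_scoop's own z axis and vertical below 0.12 rad and linear speed of each of pepper_mill, squat_jar, tall_bottle, steel_shaker, wooden_scoop below 0.02 m/s and z of squat_jar in the frame of two_place_tray between 0.002 and 0.01 m and z of tall_bottle in the frame of three_place_tray between 0.002 and 0.01 m and z of steel_shaker in the frame of three_place_tray between 0.002 and 0.01 m and z of wooden_scoop in the frame of three_place_tray between 0.002 and 0.01 m and x of wooden_scoop in the frame of three_place_tray between -0.0625 and -0.0225 m and y of wooden_scoop in the frame of three_place_tray between -0.035 and 0.035 m and angle between the x axis of wooden_scoop and the y axis of three_place_tray, either way round below 0.45 rad and distance of each of mortar, funnel, label_stamp from where it was at the start of the episode below 0.02 m); the robot touches nothing.
It fails at once if a piece of stock is dropped or knocked flying: it moves faster than 0.6 m/s while the fingers are not touching it ((linear speed of pepper_mill above 0.6 m/s and contact force between pepper_mill and the fingers below 0.05 N) or (linear speed of squat_jar above 0.6 m/s and contact force between squat_jar and the fingers below 0.05 N) or (linear speed of tall_bottle above 0.6 m/s and contact force between tall_bottle and the fingers below 0.05 N) or (linear speed of steel_shaker above 0.6 m/s and contact force between steel_shaker and the fingers below 0.05 N) or (linear speed of wooden_scoop above 0.6 m/s and contact force between wooden_scoop and the fingers below 0.05 N)).
It fails at once if the mortar, the funnel or the stamp is pushed more than 20 mm (distance of any of mortar, funnel, label_stamp from where it was at the start of the episode above 0.02 m).
It also fails if it takes over 118 s, if anything falls off the work surface, if the arm or the gripper's body presses on something with over 40 N, if the wrist force passes 120 N, or if a joint passes its speed limit or range.

## Working session

There is one attempt and no reset: what is moved stays moved. The work goes in short steps, Python scripts to look and compute and a tool call to move; the robot and the scene stay as the last step left them, time stands still between calls to the robot, and variables do not carry over. Pictures are saved under pics/ and viewed, at most 14 in all, crops included, and the job is handed in when it is done.

Besides the shell and the picture viewer there is one more tool, called after "Call:" by a JSON object that holds its "api" and its "payload", one argument or row to a line. play_rows: Moves the arm, as the interface text tells. Its arguments: {"type":"object","properties":{"grip":{"type":"array","items":{"type":"number"}},"dp":{"type":"array","items":{"type":"array","items":{"type":"number"}}},"turn":{"type":"array","items":{"type":"array","items":{"type":"number"}}},"newtons":{"type":"number"}},"required":["grip","dp","turn"]}

```bash
mkdir -p pics; python3 - <<'E'
from cell import ctrl
import cv2
o=ctrl.get_obs();print(o['time'],o['ee_pos'],o['ee_rot'],o['finger_gap'])
for c in ['side','top']:
    im=ctrl.camera(c);cv2.imwrite(f'pics/{c}0.png',im)
    i=ctrl.camera_info(c);print(c,i)
    for n in ['two_place_tray','three_place_tray','pepper_mill','squat_jar','tall_bottle','steel_shaker','wooden_scoop','mortar','funnel','label_stamp']:
        print(n,[(round(d['conf'],2),[round(float(x),3) for x in d['centre']]) for d in ctrl.landmark_of(c,n)[:3]])
E
```

```text
0.0 [ 0.16042816 -0.60367775  0.20967558] [[ 9.66450480e-01  2.56852693e-01 -4.06194186e-04]
 [ 2.56852995e-01 -9.66449801e-01  1.14937361e-03]
 [-9.73465835e-05 -1.21514487e-03 -9.99999257e-01]] 0.08574425912971811
side {'vertical_fov': 44.34333652459496, 'cx': 252.6906946147034, 'cy': 194.6224267900445, 'cam_to_world': array([[-0.99522453,  0.06320227, -0.07438818,  0.45929224],
       [-0.09595989, -0.49386226,  0.864229  ,  0.98897966],
       [ 0.01788372,  0.86724019,  0.49756872,  0.61785778],
       [ 0.        ,  0.        ,  0.        ,  1.        ]])}
two_place_tray [(0.93, [0.434, 0.327, -0.005])]
three_place_tray [(0.75, [0.455, -0.341, -0.001])]
pepper_mill [(0.61, [0.457, -0.339, -0.002]), (0.57, [0.438, -0.068, 0.002]), (0.45, [0.656, -0.221, -0.003])]
squat_jar [(0.8, [0.434, 0.066, 0.002])]
tall_bottle [(0.9, [0.54, -0.146, -0.001])]
steel_shaker [(0.76, [0.647, 0.205, -0.001]), (0.6, [0.455, -0.338, -0.003])]
wooden_scoop [(0.87, [0.555, 0.138, -0.003]), (0.3, [0.434, 0.329, -0.003])]
mortar [(0.75, [0.659, -0.219, -0.003])]
funnel [(0.88, [0.663, -0.067, 0.004])]

[... 299 characters left out ...]
6047096,  0.98675771,  1.079356  ],
       [ 0.        ,  0.        ,  0.        ,  1.        ]])}
two_place_tray [(0.59, [0.432, -0.068, 0.002]), (0.58, [0.436, 0.327, 0.001])]
three_place_tray [(0.83, [0.458, -0.34, 0.002])]
pepper_mill [(0.9, [0.431, -0.066, 0.004]), (0.64, [0.436, 0.328, 0.001])]
squat_jar [(0.96, [0.432, 0.068, -0.004])]
tall_bottle [(0.61, [0.435, 0.067, -0.002]), (0.52, [0.545, -0.149, 0.001])]
steel_shaker [(0.69, [0.646, 0.202, -0.002]), (0.31, [0.545, -0.149, 0.001])]
wooden_scoop [(0.94, [0.555, 0.145, -0.003])]
mortar [(0.8, [0.655, -0.215, -0.001])]
funnel [(0.91, [0.667, -0.071, 0.002])]
label_stamp [(0.61, [0.54, 0.004, 0.001]), (0.54, [0.643, 0.204, -0.001])]
```

View pics/top0.png

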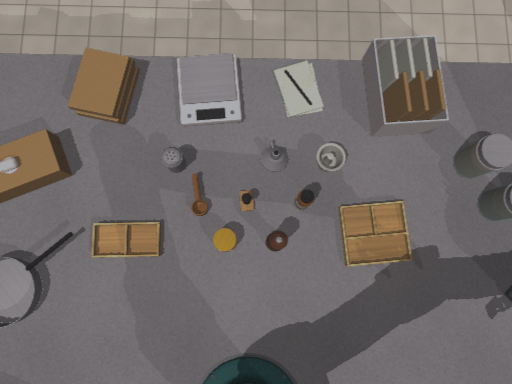

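View pics/side0.png

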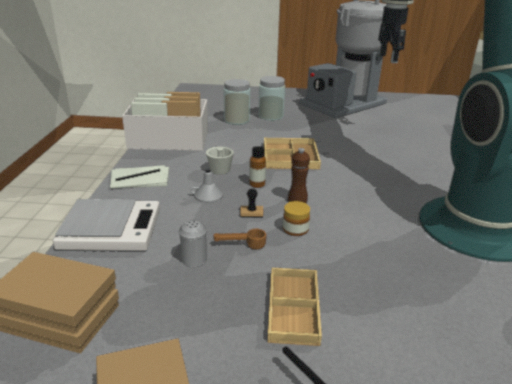

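The top view shows the three-place tray at about (375,233) with its long place toward the robot, and the two-place tray at (127,239). The jar is at (225,240), mill (277,241), bottle (305,199), shaker (173,158), and scoop cup (200,208) with its handle pointing up. The side view agrees. Next I measure the tray and scoop yaws on rectified planes and triangulate the tops.

```bash
cat > h.py <<'E'
import numpy as np,cv2
from cell import ctrl
def cam(c):
    i=ctrl.camera_info(c);T=np.array(i['cam_to_world']);f=192/np.tan(np.radians(i['vertical_fov']/2));return T,f,i['cx'],i['cy']
def proj(c,P):
    T,f,cx,cy=cam(c);p=(np.atleast_2d(P)-T[:3,3])@T[:3,:3];return np.c_[cx+f*p[:,0]/-p[:,2],cy-f*p[:,1]/-p[:,2]]
def ortho(im,c,x,y,z,h,s=2000.):
    # h half-size (m); output up=+x, left=+y ; s px/m
    n=int(2*h*s);W=np.array([[x+h,y+h,z],[x+h,y-h,z],[x-h,y-h,z],[x-h,y+h,z]])
    M=cv2.getPerspectiveTransform(proj(c,W).astype(np.float32),np.float32([[0,0],[n,0],[n,n],[0,n]]))
    return cv2.warpPerspective(im,M,(n,n),flags=cv2.INTER_CUBIC)
def ray(c,u,v):
    T,f,cx,cy=cam(c);d=T[:3,:3]@np.array([(u-cx)/f,-(v-cy)/f,-1]);return T[:3,3],d/np.linalg.norm(d)
def tri(a,b):
    (p,d),(q,e)=ray('top',*a),ray('side',*b);A=np.c_[d,-e];t=np.linalg.lstsq(A,q-p,rcond=None)[0]
    return (p+d*t[0]+q+e*t[1])/2,np.linalg.norm(p+d*t[0]-q-e*t[1])
E
python3 - <<'E'
from h import *
im=cv2.imread('pics/top0.png')
tiles=[]
for n,x,y,z,h in [('two',.434,.327,.024,.12),('three',.456,-.34,.024,.12),('scoop',.555,.14,.03,.08)]:
    o=ortho(im,'top',x,y,z,h,2000 if h==.12 else 3000);hsv=cv2.cvtColor(o,cv2.COLOR_BGR2HSV)
    m=((hsv[...,1]>70)&(hsv[...,2]>60)).astype(np.uint8)
    m=cv2.morphologyEx(m,cv2.MORPH_OPEN,np.ones((5,5)))
    k,l,st,ce=cv2.connectedComponentsWithStats(m);j=1+np.argmin(np.hypot(*(ce[1:]-240).T)) if n=='scoop' else 1+np.argmax(st[1:,4])
    c=max(cv2.findContours((l==j).astype(np.uint8),0,2)[0],key=cv2.contourArea)
    r=cv2.minAreaRect(c);s=o.shape[0]/(2*h)
    print(n,'centre',x+h-r[0][1]/s,y+h-r[0][0]/s,'size',np.array(r[1])/s,'ang',r[2])
    cv2.drawContours(o,[np.int32(cv2.boxPoints(r))],0,(0,0,255),1);tiles.append(cv2.resize(o,(390,390)))
cv2.imwrite('pics/tiles.png',cv2.resize(np.hstack(tiles),(798,266)))
# tops: mill knob, bottle cap, jar lid
for n,p,hh in [('mill',[.433,-.067],.147),('jar',[.433,.067],.06),('bottle',[.542,-.148],.108),('shaker',[.646,.203],.09),('scoop cup',[.522,.137],.03)]:
    print(n,proj('top',[*p,hh]).round(1),proj('side',[*p,hh]).round(1))
for n in ['two_place_tray','three_place_tray','pepper_mill','squat_jar','tall_bottle','steel_shaker','wooden_scoop']: 
    print(n,[[(round(d['conf'],2),np.round(d['centre'],3)) for d in ctrl.boxes_of(c,n)[:2]] for c in ('top','side')])
s=cv2.imread('pics/side0.png');cv2.imwrite('pics/sidecrop.png',cv2.resize(s[130:350,160:340],None,fx=2.7,fy=2.7,interpolation=cv2.INTER_CUBIC))
t=cv2.imread('pics/top0.png');cv2.imwrite('pics/topcrop.png',cv2.resize(t[140:260,150:340],None,fx=4,fy=4,interpolation=cv2.INTER_CUBIC))
E
```

```text
two centre 0.43457336425781257 0.32603577423095703 size [0.09087222 0.17886713] ang 88.45184326171875
three centre 0.45771205902099615 -0.3363332061767578 size [0.16201006 0.18038217] ang 84.18751525878906
scoop centre 0.5564476420084635 0.13636936950683598 size [0.11628659 0.04509481] ang 89.1417007446289
mill [[278.  239.1]] [[301.7 148.7]]
jar [[223.3 240. ]] [[298.7 207.9]]
bottle [[309.2 196.2]] [[259.4 147.4]]
shaker [[171.4 155.6]] [[193.6 223.1]]
scoop cup [[198.6 206.7]] [[256.7 233.4]]
two_place_tray [[(0.81, array([0.434, 0.328, 0.008]))], [(0.86, array([0.434, 0.337, 0.003])), (0.34, array([ 0.54 , -0.131,  0.057]))]]
three_place_tray [[(0.79, array([ 0.459, -0.34 ,  0.01 ]))], [(0.78, array([ 0.47 , -0.337,  0.008]))]]
pepper_mill [[(0.64, array([ 0.428, -0.063,  0.136]))], [(0.83, array([ 0.433, -0.052,  0.081]))]]
squat_jar [[(0.6, array([0.436, 0.064, 0.06 ]))], [(0.81, array([0.434, 0.086, 0.044]))]]
tall_bottle [[(0.56, array([ 0.538, -0.141,  0.087])), (0.31, array([ 0.66 , -0.069,  0.025]))], [(0.65, array([ 0.54 , -0.132,  0.056]))]]
steel_shaker [[(0.77, array([0.636, 0.199, 0.08 ]))], [(0.81, array([0.645, 0.226, 0.058])), (0.68, array([0.539, 0.146, 0.022]))]]
wooden_scoop [[(0.84, array([0.535, 0.148, 0.029]))], [(0.77, array([0.533, 0.144, 0.024]))]]
```

View pics/tiles.png

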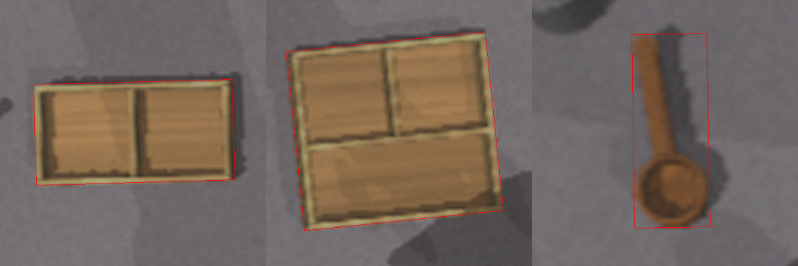

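View pics/sidecrop.png

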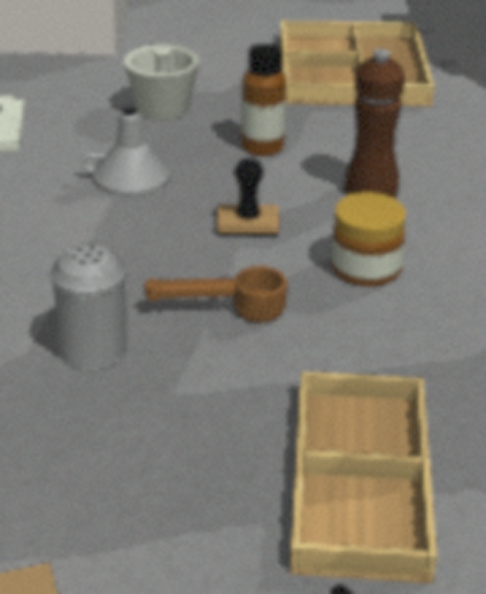

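View pics/topcrop.png

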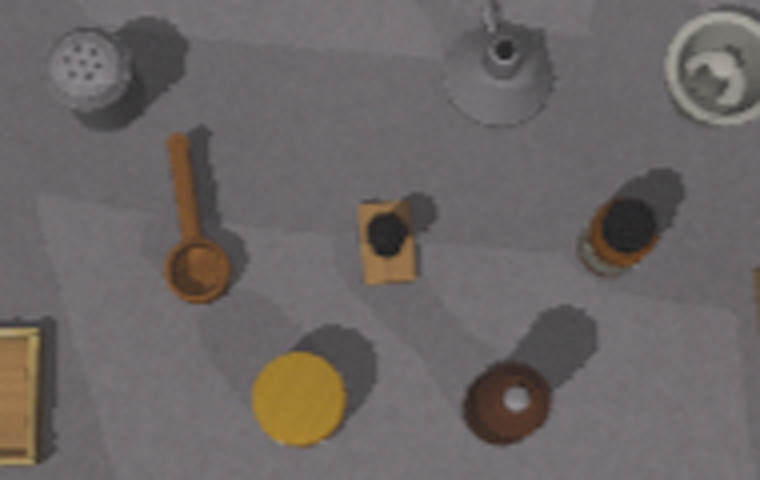

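```bash
python3 - <<'E'
from h import *
for n,a,b in [('mill',(278.6,239.1),(300.8,149.9)),('jar',(224.4,239.4),(296.7,209)),('bottle',(306.9,195.9),(257.8,149)),('shaker',(170.1,155.1),(193,222.3)),('cup',(199.1,207.1),(256.3,233.8))]:
    p,e=tri(a,b);print(n,p.round(4),round(e,4))
def fr(c,yaw,pts):
    a=np.radians(yaw);R=np.array([[np.cos(a),-np.sin(a)],[np.sin(a),np.cos(a)]]);return (np.array(c)+np.array(pts)@R.T).round(4)
print(fr((.4345,.328),1.8,[[0,.0425],[0,-.0425]]),fr((.457,-.339),5.7,[[.0355,.0425],[.0355,-.0425],[-.0425,0]]))
E
```

```text
mill [ 0.434  -0.0687  0.143 ] 0.0018
jar [0.436  0.0646 0.0551] 0.0025
bottle [ 0.5444 -0.1426  0.1053] 0.0027
shaker [0.6464 0.2057 0.0937] 0.0003
cup [0.522  0.1358 0.0279] 0.0019
[[0.4332 0.3705]
 [0.4358 0.2855]] [[ 0.4881 -0.2932]
 [ 0.4965 -0.3778]
 [ 0.4147 -0.3432]]
```

Call:
{"api": "play_rows", "payload": {
  "grip": [0.5,0.5,0.5,0.5,0.5],
  "dp": [
    [0,0,0],
    [0.65,-0.835,0],
    [0.65,-0.835,0],
    [0.65,-0.835,0],
    [0.65,-0.835,0]
  ],
  "turn": [
    [0,0,0.64],
    [0,0,0],
    [0,0,0],
    [0,0,0],
    [0,0,0]
  ],
  "newtons": 30
}}

```text
time: 2.3
ee_pos: [0.2409, -0.4531, 0.2103]
ee_rot: [[0.986, 0.17, -0.0], [0.17, -0.986, -0.0], [-0.0, 0.0, -1.0]]
wrist_force: [1.2, -0.3, 0.4]
finger_gap: 0.0425
finger_force: 0.0
```

Call:
{"api": "play_rows", "payload": {
  "grip": [0.5,0.5,0.5,0.5,0.5],
  "dp": [
    [0.65,-0.835,0],
    [0.65,-0.835,0],
    [0.65,-0.835,0],
    [0.65,-0.835,0],
    [0.65,-0.835,0]
  ],
  "turn": [
    [0,0,0],
    [0,0,0],
    [0,0,0],
    [0,0,0],
    [0,0,0]
  ]
}}

```text
time: 2.8
ee_pos: [0.3407, -0.2666, 0.2105]
ee_rot: [[0.986, 0.169, 0.0], [0.169, -0.986, -0.001], [0.0, 0.001, -1.0]]
wrist_force: [0.8, -0.4, 1.0]
finger_gap: 0.0425
finger_force: 0.0
```

Call:
{"api": "play_rows", "payload": {
  "grip": [0.5,0.5,0.5,0.5,0.5],
  "dp": [
    [0.65,-0.835,0],
    [0.65,-0.835,0],
    [0.65,-0.835,0],
    [0.65,-0.835,0],
    [0.65,-0.835,0]
  ],
  "turn": [
    [0,0,0],
    [0,0,0],
    [0,0,0],
    [0,0,0],
    [0,0,0]
  ]
}}

```text
time: 3.3
ee_pos: [0.4406, -0.0799, 0.2106]
ee_rot: [[0.986, 0.169, 0.001], [0.169, -0.986, -0.0], [0.001, 0.0, -1.0]]
wrist_force: [0.9, -0.4, 0.2]
finger_gap: 0.0428
finger_force: 0.0
```

Call:
{"api": "play_rows", "payload": {
  "grip": [0.5,0.5,0.5,0.5,0.5],
  "dp": [
    [0.65,-0.835,0],
    [0.65,-0.835,0],
    [0.65,-0.835,0],
    [0.65,-0.835,0],
    [0.65,-0.835,0]
  ],
  "turn": [
    [0,0,0],
    [0,0,0],
    [0,0,0],
    [0,0,0],
    [0,0,0]
  ]
}}

```text
time: 3.8
ee_pos: [0.5405, 0.1067, 0.2104]
ee_rot: [[0.986, 0.169, 0.0], [0.169, -0.986, -0.0], [0.0, 0.0, -1.0]]
wrist_force: [0.4, -2.1, -0.4]
finger_gap: 0.0427
finger_force: 0.0
```

Call:
{"api": "play_rows", "payload": {
  "grip": [0.5,0.5,0.5,0.5,0.5],
  "dp": [
    [0.65,-0.835,0.5],
    [0,0,0.8],
    [0,0,0.7],
    [0,0,0],
    [0,0,0]
  ],
  "turn": [
    [0,0,0],
    [0,0,0],
    [0,0,0],
    [0,0,0],
    [0,0,0]
  ]
}}

```text
time: 4.3
ee_pos: [0.5599, 0.1426, 0.131]
ee_rot: [[0.986, 0.17, -0.0], [0.17, -0.986, 0.0], [-0.0, -0.0, -1.0]]
wrist_force: [0.8, 0.2, 1.4]
finger_gap: 0.0431
finger_force: 0.0
```

```bash
python3 - <<'E'
from h import *
o=ctrl.get_obs();print(o['time'],o['ee_pos'].round(4),o['joint_positions'])
i=ctrl.camera_info('wrist');print(i)
im=ctrl.camera('wrist');cv2.imwrite('pics/w0.png',im)
for n in ['wooden_scoop','steel_shaker','squat_jar']:print(n,[(round(d['conf'],2),np.round(d['centre'],3)) for d in ctrl.landmark_of('wrist',n)[:2]])
E
```

```text
4.3 [0.5599 0.1426 0.131 ] [   6.5028919    27.16346326  -30.62552451  102.71045161   16.55550698
   54.62536376 -111.27932762]
{'vertical_fov': 65.70646984690485, 'cx': 257.8235727428749, 'cy': 194.58150746233588, 'cam_to_world': array([[ 0.17000612,  0.94657366,  0.27403689,  0.62942199],
       [-0.98544208,  0.1636806 ,  0.04596259,  0.15331459],
       [-0.00134755, -0.27786141,  0.96062023,  0.29412642],
       [ 0.        ,  0.        ,  0.        ,  1.        ]])}
wooden_scoop [(0.79, array([ 0.554,  0.14 , -0.001])), (0.54, array([ 0.543, -0.144, -0.002]))]
steel_shaker [(0.91, array([ 0.645,  0.204, -0.002]))]
squat_jar [(0.85, array([0.435, 0.064, 0.002]))]
```

View pics/w0.png

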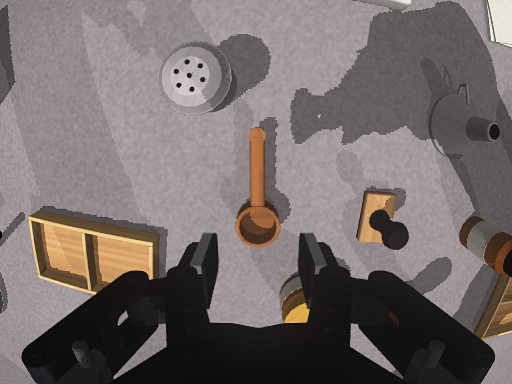

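The handle is centred between the fingers (column 258) and parallel to the tool x axis. I go down and grip it.

Call:
{"api": "play_rows", "payload": {
  "grip": [0.5,0.5,0.5,0.5,0.5],
  "dp": [
    [0,0,0.9],
    [0,0,0.9],
    [0,0,0.6],
    [0,0,0.3],
    [0,0,0.18]
  ],
  "turn": [
    [0,0,0],
    [0,0,0],
    [0,0,0],
    [0,0,0],
    [0,0,0]
  ]
}}

```text
time: 5.0
ee_pos: [0.56, 0.1425, 0.0151]
ee_rot: [[0.986, 0.169, 0.0], [0.169, -0.986, 0.0], [0.0, -0.0, -1.0]]
wrist_force: [-0.5, -0.4, -0.1]
finger_gap: 0.0433
finger_force: 0.0
```

Call:
{"api": "play_rows", "payload": {
  "grip": [0,0,0,0,0],
  "dp": [
    [0,0,0],
    [0,0,0],
    [0,0,0],
    [0,0,0],
    [0,0,0]
  ],
  "turn": [
    [0,0,0],
    [0,0,0],
    [0,0,0],
    [0,0,0],
    [0,0,0]
  ]
}}

```text
time: 5.5
ee_pos: [0.5599, 0.1425, 0.0155]
ee_rot: [[0.986, 0.17, 0.001], [0.17, -0.986, 0.0], [0.001, -0.0, -1.0]]
wrist_force: [-0.3, -0.4, 0.2]
finger_gap: -0.0006
finger_force: 0.0
```

Call:
{"api": "play_rows", "payload": {
  "grip": [0,0,0,0,0],
  "dp": [
    [0,0,0],
    [0,0,0],
    [0,0,-0.2],
    [0,0,-0.4],
    [0,0,-0.6]
  ],
  "turn": [
    [0,0,0],
    [0,0,0],
    [0,0,0],
    [0,0,0],
    [0,0,0]
  ]
}}

```text
time: 6.0
ee_pos: [0.5592, 0.1425, 0.064]
ee_rot: [[0.985, 0.17, -0.001], [0.17, -0.985, -0.0], [-0.001, -0.0, -1.0]]
wrist_force: [-0.1, -0.2, 1.2]
finger_gap: -0.0001
finger_force: 0.0
```

The fingers shut to zero gap on nothing, so I look.

```bash
python3 - <<'E'
from h import *
im=ctrl.camera('wrist');cv2.imwrite('pics/w1.png',im)
im=ctrl.camera('side');cv2.imwrite('pics/s1.png',cv2.resize(im[150:330,150:350],None,fx=3,fy=3))
for n in ['wooden_scoop']:print(n,[(round(d['conf'],2),np.round(d['centre'],3)) for c in ('wrist','side') for d in ctrl.landmark_of(c,n)[:2]])
E
```

```text
wooden_scoop [(0.81, array([ 0.555,  0.14 , -0.001])), (0.68, array([ 0.554,  0.139, -0.   ])), (0.26, array([0.434, 0.064, 0.   ]))]
```

View pics/w1.png

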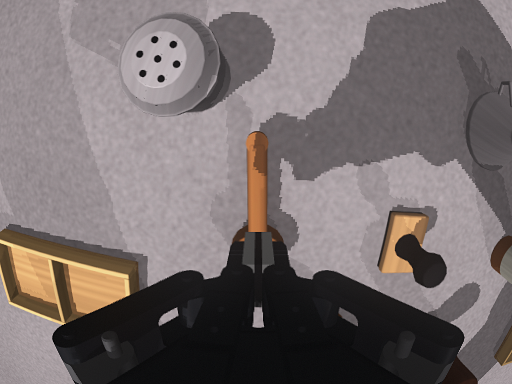

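View pics/s1.png

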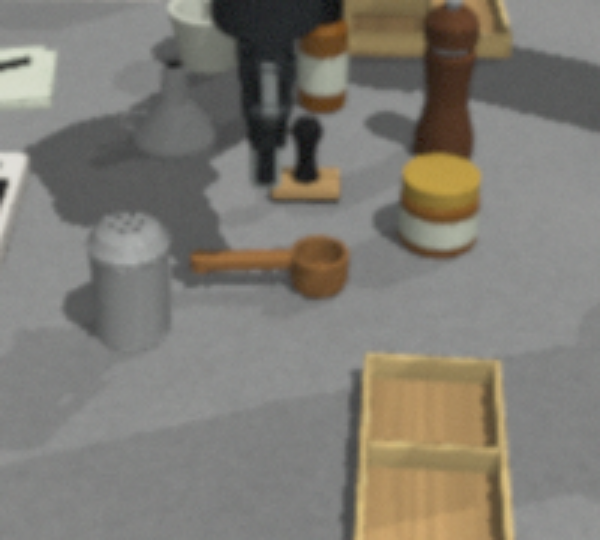

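```bash
python3 - <<'E'
from h import *
o=ctrl.get_obs();p=o['ee_pos'];print(p)
for z in (p[2]-.008,p[2],p[2]+.011,p[2]+.03):print(z,proj('side',[p[0],p[1],z]))
print(proj('side',[[.555,.14,.024],[.56,.1425,.03],[.522,.137,.03]]))
E
```

```text
[0.5602274  0.14252821 0.06436225]
0.05636225297359846 [[239.1499031 223.5558847]]
0.06436225297359846 [[239.16321801 220.44715649]]
0.07536225297359846 [[239.18169755 216.13260396]]
0.09436225297359846 [[239.21409345 208.5688981 ]]
[[241.59615829 235.3984676 ]
 [239.21145363 233.63014202]
 [256.71823881 233.41402433]]
```

The side view puts the shut fingertips at about TCP z + 22 mm (row 212 where 223 was expected). The wrist view gives the same, so the fingers end about 30 mm farther back than the text says. The scoop hasn't moved. I go lower, in steps, watching the force.

Call:
{"api": "play_rows", "payload": {
  "grip": [0.5,0.5,0.5,0.5,0.5],
  "dp": [
    [0,0,0],
    [0,0,0],
    [0,0,0],
    [0,0,0.5],
    [0,0,0.5]
  ],
  "turn": [
    [0,0,0],
    [0,0,0],
    [0,0,0],
    [0,0,0],
    [0,0,0]
  ]
}}

```text
time: 6.7
ee_pos: [0.5599, 0.1425, 0.0226]
ee_rot: [[0.986, 0.17, 0.001], [0.17, -0.986, 0.0], [0.001, -0.0, -1.0]]
wrist_force: [0.5, -0.2, -0.1]
finger_gap: 0.0427
finger_force: 0.0
```

Call:
{"api": "play_rows", "payload": {
  "grip": [0.5,0.5,0.5,0.5,0.5],
  "dp": [
    [0,0,0.3],
    [0,0,0.2],
    [0,0,0.1],
    [0,0,0.1],
    [0,0,0]
  ],
  "turn": [
    [0,0,0],
    [0,0,0],
    [0,0,0],
    [0,0,0],
    [0,0,0]
  ]
}}

```text
time: 7.2
ee_pos: [0.5598, 0.1426, -0.0049]
ee_rot: [[0.986, 0.17, 0.0], [0.17, -0.986, 0.0], [0.0, -0.0, -1.0]]
wrist_force: [0.3, -0.6, 0.7]
finger_gap: 0.043
finger_force: 0.0
```

```bash
python3 - <<'E'
from h import *
im=ctrl.camera('side');cv2.imwrite('pics/s2.png',cv2.resize(im[180:290,180:300],None,fx=4,fy=4,interpolation=cv2.INTER_CUBIC))
E
```

```text
(no output)
```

View pics/s2.png

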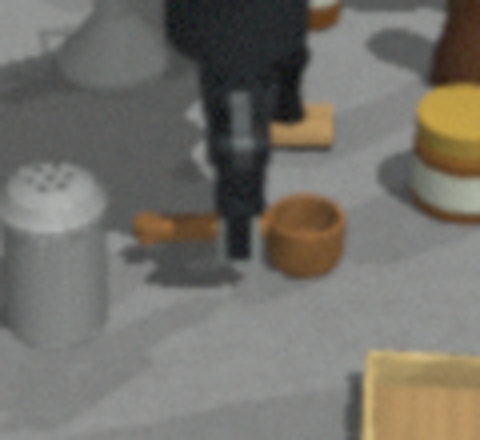

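The near finger now stands beside the handle, its tip at crop (240,258). I go 6 mm lower and close.

Call:
{"api": "play_rows", "payload": {
  "grip": [0.5,0.5,0,0,0],
  "dp": [
    [0,0,0.15],
    [0,0,0],
    [0,0,0],
    [0,0,0],
    [0,0,0]
  ],
  "turn": [
    [0,0,0],
    [0,0,0],
    [0,0,0],
    [0,0,0],
    [0,0,0]
  ]
}}

```text
time: 7.75
ee_pos: [0.5598, 0.1426, -0.0107]
ee_rot: [[0.986, 0.17, 0.0], [0.17, -0.986, 0.0], [0.0, -0.0, -1.0]]
wrist_force: [-1.2, -0.7, 1.8]
finger_gap: 0.0133
finger_force: 32.2
```

Call:
{"api": "play_rows", "payload": {
  "grip": [0,0,0,0,0],
  "dp": [
    [0,0,0],
    [0,0,0],
    [0,0,-0.1],
    [0,0,-0.2],
    [0,0,-0.4]
  ],
  "turn": [
    [0,0,0],
    [0,0,0],
    [0,0,0],
    [0,0,0],
    [0,0,0]
  ]
}}

```text
time: 8.25
ee_pos: [0.5591, 0.1424, 0.0173]
ee_rot: [[0.985, 0.17, -0.001], [0.17, -0.985, -0.0], [-0.001, -0.0, -1.0]]
wrist_force: [-0.8, 0.1, -0.7]
finger_gap: 0.0134
finger_force: 32.0
```

```bash
python3 - <<'E'
from h import *
im=ctrl.camera('side');cv2.imwrite('pics/s3.png',cv2.resize(im[170:280,180:300],None,fx=4,fy=4,interpolation=cv2.INTER_CUBIC))
p=ctrl.get_obs()['ee_pos'];print(p,proj('side',[[p[0],p[1],p[2]+d] for d in (0.02,.03,.04,.05)]))
E
```

```text
[0.56073685 0.1430132  0.02049532] [[238.86454404 229.75851311]
 [238.8796907  225.92764208]
 [238.89498572 222.05924826]
 [238.91043129 218.15277767]]
```

View pics/s3.png

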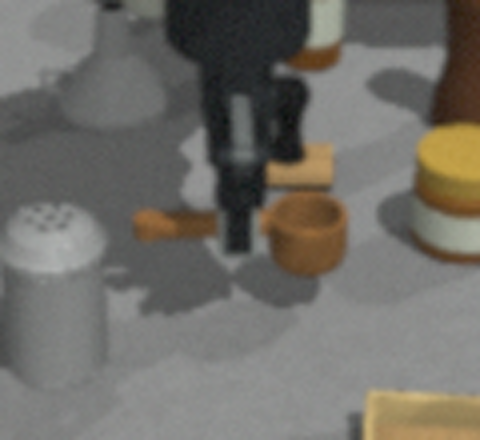

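The scoop is held level at a 13.4 mm gap and lifted. Now I raise and turn it, then carry it to the long place.

Call:
{"api": "play_rows", "payload": {
  "grip": [0,0,0,0,0],
  "dp": [
    [0,0,-0.9],
    [0,0,-0.9],
    [0,0,-0.9],
    [0,0,-0.9],
    [0,0,0]
  ],
  "turn": [
    [0,0,0],
    [0,0,-1],
    [0,0,-1],
    [0,0,-1],
    [0,0,-1]
  ]
}}

```text
time: 8.8
ee_pos: [0.5617, 0.1433, 0.1668]
ee_rot: [[0.742, 0.67, 0.007], [0.67, -0.742, 0.001], [0.006, 0.004, -1.0]]
wrist_force: [1.3, 0.5, -0.5]
finger_gap: 0.0131
finger_force: 32.0
```

Call:
{"api": "play_rows", "payload": {
  "grip": [0,0,0,0,0],
  "dp": [
    [0,0,0],
    [0,0,0],
    [0,0,0],
    [0,0,0],
    [0,0,0]
  ],
  "turn": [
    [0,0,-1],
    [0,0,-1],
    [0,0,-1],
    [0,0,-1],
    [0,0,-1]
  ]
}}

```text
time: 9.3
ee_pos: [0.5598, 0.1424, 0.1622]
ee_rot: [[0.138, 0.99, 0.001], [0.99, -0.138, -0.0], [-0.0, 0.001, -1.0]]
wrist_force: [-0.9, -0.2, -0.0]
finger_gap: 0.0133
finger_force: 32.0
```

Call:
{"api": "play_rows", "payload": {
  "grip": [0,0,0,0,0],
  "dp": [
    [0,0,0],
    [0,0,0],
    [0,0,0],
    [-0.9,-0.37,0],
    [-0.9,-0.37,0]
  ],
  "turn": [
    [0,0,-1],
    [0,0,-0.74],
    [0,0,0],
    [0,0,0],
    [0,0,0]
  ]
}}

```text
time: 9.8
ee_pos: [0.5369, 0.0679, 0.1616]
ee_rot: [[-0.097, 0.995, 0.0], [0.995, 0.097, 0.0], [0.0, 0.0, -1.0]]
wrist_force: [0.7, -0.8, -1.1]
finger_gap: 0.0132
finger_force: 32.0
```

Call:
{"api": "play_rows", "payload": {
  "grip": [0,0,0,0,0],
  "dp": [
    [-0.9,-0.37,0],
    [-0.9,-0.37,0],
    [-0.9,-0.37,0],
    [-0.9,-0.37,0],
    [-0.9,-0.37,0]
  ],
  "turn": [
    [0,0,0],
    [0,0,0],
    [0,0,0],
    [0,0,0],
    [0,0,0]
  ]
}}

```text
time: 10.3
ee_pos: [0.481, -0.12, 0.1618]
ee_rot: [[-0.095, 0.995, 0.001], [0.995, 0.095, -0.001], [-0.001, 0.001, -1.0]]
wrist_force: [0.8, -0.6, -0.2]
finger_gap: 0.013
finger_force: 32.0
```

Call:
{"api": "play_rows", "payload": {
  "grip": [0,0,0,0,0],
  "dp": [
    [-0.9,-0.37,0],
    [-0.9,-0.37,0],
    [-0.9,-0.37,0],
    [-0.9,-0.37,0],
    [-0.9,-0.37,0]
  ],
  "turn": [
    [0,0,0],
    [0,0,0],
    [0,0,0],
    [0,0,0],
    [0,0,0]
  ]
}}

```text
time: 10.8
ee_pos: [0.4251, -0.3066, 0.1618]
ee_rot: [[-0.095, 0.995, 0.0], [0.995, 0.095, -0.001], [-0.001, 0.0, -1.0]]
wrist_force: [0.5, -1.0, 0.1]
finger_gap: 0.0129
finger_force: 32.0
```

```bash
cat >> h.py <<'E'
def go(x,y,z,c=''):
    o=ctrl.get_obs();p=o['ee_pos'];R=o['ee_rot'];print(c,'t',round(o['time'],2),'p',p.round(4),'psi',round(np.degrees(np.arctan2(R[1,0],R[0,0])),2),'units',(R.T@(np.array([x,y,z])-p)/.04).round(3))
E
python3 - <<'E'
from h import *
go(.4142,-.3382,.165);print(ctrl.get_obs()['joint_positions'].round(0))
for n in ['three_place_tray','wooden_scoop','tall_bottle']:print(n,[(round(d['conf'],2),np.round(d['centre'],3)) for c in ('wrist','top') for _ in [ctrl.camera(c)] for d in ctrl.landmark_of(c,n)[:1]])
E
```

```text
t 10.8 p [ 0.4251 -0.3066  0.1618] psi 95.45 units [-0.761 -0.346 -0.078]
[ 72.  24. -49. 108.  21.  57.  19.]
three_place_tray [(0.79, array([ 0.455, -0.338, -0.003])), (0.83, array([ 0.459, -0.338,  0.001]))]
wooden_scoop [(0.77, array([ 0.421, -0.313,  0.168])), (0.56, array([ 0.426, -0.305,  0.171]))]
tall_bottle [(0.81, array([ 0.542, -0.144,  0.   ])), (0.83, array([ 0.545, -0.147,  0.002]))]
```

Call:
{"api": "play_rows", "payload": {
  "grip": [0,0,0,0,0],
  "dp": [
    [-0.76,-0.35,0],
    [0,0,0.9],
    [0,0,0.9],
    [0,0,0.9],
    [0,0,0.6]
  ],
  "turn": [
    [0,0,0],
    [0,0,0],
    [0,0,0],
    [0,0,0],
    [0,0,0]
  ]
}}

```text
time: 11.9
ee_pos: [0.4142, -0.3359, 0.0268]
ee_rot: [[-0.099, 0.995, -0.001], [0.995, 0.099, 0.001], [0.002, -0.001, -1.0]]
wrist_force: [-0.3, -0.5, -0.4]
finger_gap: 0.0133
finger_force: 32.0
```

Call:
{"api": "play_rows", "payload": {
  "grip": [0,0,0,0,0],
  "dp": [
    [0,0,0.35],
    [0,0,0.2],
    [0,0,0.12],
    [0,0,0],
    [0,0,0]
  ],
  "turn": [
    [0,0,0],
    [0,0,0],
    [0,0,0],
    [0,0,0],
    [0,0,0]
  ]
}}

```text
time: 12.4
ee_pos: [0.4153, -0.337, 0.0031]
ee_rot: [[-0.099, 0.995, 0.001], [0.995, 0.099, -0.001], [-0.001, 0.001, -1.0]]
wrist_force: [-0.6, 0.7, -1.1]
finger_gap: 0.0133
finger_force: 32.0
```

Call:
{"api": "play_rows", "payload": {
  "grip": [0,0,0,0,0],
  "dp": [
    [0,0,0.05],
    [0,0,0.04],
    [0,0,0],
    [0,0,0],
    [0,0,0]
  ],
  "turn": [
    [0,0,0],
    [0,0,0],
    [0,0,0],
    [0,0,0],
    [0,0,0]
  ]
}}

```text
time: 12.9
ee_pos: [0.4149, -0.3366, -0.0013]
ee_rot: [[-0.099, 0.995, -0.0], [0.995, 0.099, 0.0], [0.0, -0.0, -1.0]]
wrist_force: [0.2, 0.2, -0.4]
finger_gap: 0.0134
finger_force: 32.0
```

Call:
{"api": "play_rows", "payload": {
  "grip": [0,0,0,0,0],
  "dp": [
    [0,0,0.04],
    [0,0,0.03],
    [0,0,0.02],
    [0,0,0],
    [0,0,0]
  ],
  "turn": [
    [0,0,0],
    [0,0,0],
    [0,0,0],
    [0,0,0],
    [0,0,0]
  ]
}}

```text
time: 13.4
ee_pos: [0.4148, -0.3364, -0.0048]
ee_rot: [[-0.099, 0.995, -0.0], [0.995, 0.099, 0.0], [0.0, -0.0, -1.0]]
wrist_force: [-1.3, 1.3, 5.7]
finger_gap: 0.0136
finger_force: 32.8
```

The scoop touches the floor with 5.7 N. I release it and go to the bottle.

Call:
{"api": "play_rows", "payload": {
  "grip": [0.32,0.32,0.32,0.32,0.32],
  "dp": [
    [0,0,0],
    [0,0,0],
    [0,0,0],
    [0,0,-0.3],
    [0,0,-0.7]
  ],
  "turn": [
    [0,0,0],
    [0,0,0],
    [0,0,0],
    [0,0,0],
    [0,0,0]
  ]
}}

```text
time: 13.9
ee_pos: [0.4141, -0.3357, 0.0347]
ee_rot: [[-0.099, 0.995, -0.002], [0.995, 0.099, 0.002], [0.003, -0.002, -1.0]]
wrist_force: [-0.7, -0.4, 0.1]
finger_gap: 0.0274
finger_force: 0.0
```

Call:
{"api": "play_rows", "payload": {
  "grip": [0.8,0.8,0.8,0.8,0.8],
  "dp": [
    [0,0,-0.8],
    [0,0,-0.7],
    [0,0,-0.6],
    [0,0,0],
    [0.88,0.73,0]
  ],
  "turn": [
    [0,0,0],
    [0,0,0],
    [0,0,0],
    [0,0,0],
    [0,0,0]
  ]
}}

```text
time: 14.4
ee_pos: [0.4381, -0.3032, 0.1195]
ee_rot: [[-0.091, 0.996, -0.001], [0.996, 0.091, -0.002], [-0.002, -0.001, -1.0]]
wrist_force: [1.1, 0.0, -1.0]
finger_gap: 0.068
finger_force: 0.0
```

Call:
{"api": "play_rows", "payload": {
  "grip": [0.8,0.8,0.8,0.8,0.8],
  "dp": [
    [0.88,0.73,0],
    [0.88,0.73,0],
    [0.88,0.73,0],
    [0.88,0.73,0],
    [0,0,0]
  ],
  "turn": [
    [0,0,0],
    [0,0,0],
    [0,0,0],
    [0,0,0],
    [0,0,0]
  ]
}}

```text
time: 14.9
ee_pos: [0.5453, -0.1403, 0.1197]
ee_rot: [[-0.107, 0.994, 0.002], [0.994, 0.107, 0.003], [0.002, 0.002, -1.0]]
wrist_force: [-0.7, -0.1, 0.4]
finger_gap: 0.0681
finger_force: 0.0
```

```bash
python3 - <<'E'
from h import *
go(.543,-.145,.022)
ctrl.camera('wrist');ctrl.camera('side');ctrl.camera('top')
for n in ['wooden_scoop','tall_bottle']:print(n,[(c,round(d['conf'],2),np.round(d['centre'],3)) for c in ('wrist','top','side') for d in ctrl.landmark_of(c,n)[:1]])
E
```

```text
t 14.9 p [ 0.5453 -0.1403  0.1197] psi 96.15 units [-0.117 -0.074  2.442]
wooden_scoop [('wrist', 0.69, array([ 0.415, -0.342,  0.002]))]
tall_bottle [('wrist', 0.58, array([ 0.542, -0.146, -0.   ])), ('top', 0.62, array([ 0.543, -0.148,  0.003])), ('side', 0.65, array([ 0.54 , -0.148, -0.002]))]
```

Call:
{"api": "play_rows", "payload": {
  "grip": [0.8,0.8,0.8,0.8,0.8],
  "dp": [
    [-0.15,-0.1,0],
    [0,0,0.8],
    [0,0,0.8],
    [0,0,0.6],
    [0,0,0.24]
  ],
  "turn": [
    [0,0,0],
    [0,0,0],
    [0,0,0],
    [0,0,0],
    [0,0,0]
  ]
}}

```text
time: 15.85
ee_pos: [0.538, -0.1537, 0.0195]
ee_rot: [[-0.099, 0.995, -0.003], [0.995, 0.099, 0.001], [0.001, -0.003, -1.0]]
wrist_force: [-0.5, -0.2, 1.0]
finger_gap: 0.0683
finger_force: 0.0
```

Call:
{"api": "play_rows", "payload": {
  "grip": [0.8,0,0,0,0],
  "dp": [
    [0,0,0],
    [0,0,0],
    [0,0,0],
    [0,0,0],
    [0,0,0]
  ],
  "turn": [
    [0,0,0],
    [0,0,0],
    [0,0,0],
    [0,0,0],
    [0,0,0]
  ],
  "newtons": 35
}}

```text
time: 16.35
ee_pos: [0.5402, -0.1537, 0.0229]
ee_rot: [[-0.099, 0.995, 0.002], [0.995, 0.099, -0.001], [-0.001, 0.002, -1.0]]
wrist_force: [0.7, 0.4, 7.7]
finger_gap: 0.0435
finger_force: 34.4
```

Call:
{"api": "play_rows", "payload": {
  "grip": [0,0,0,0,0],
  "dp": [
    [0,0,0],
    [0,0,0],
    [0,0,-0.1],
    [0,0,-0.2],
    [0,0,-0.3]
  ],
  "turn": [
    [0,0,0],
    [0,0,0],
    [0,0,0],
    [0,0,0],
    [0,0,0]
  ]
}}

```text
time: 16.85
ee_pos: [0.5391, -0.1533, 0.0462]
ee_rot: [[-0.099, 0.995, -0.0], [0.995, 0.099, 0.0], [0.0, -0.0, -1.0]]
wrist_force: [-0.1, 0.4, 0.1]
finger_gap: 0.0432
finger_force: 35.2
```

```bash
python3 - <<'E'
from h import *
go(.4965,-.378,.1)
im=ctrl.camera('side');p=proj('side',ctrl.get_obs()['ee_pos'])[0];a,b=int(p[0])-60,max(0,int(p[1])-90);cv2.imwrite('pics/s4.png',cv2.resize(im[b:b+120,a:a+120],None,fx=4,fy=4,interpolation=cv2.INTER_CUBIC))
E
```

```text
t 16.85 p [ 0.5391 -0.1533  0.0462] psi 95.69 units [-5.484 -1.617 -1.345]
```

View pics/s4.png

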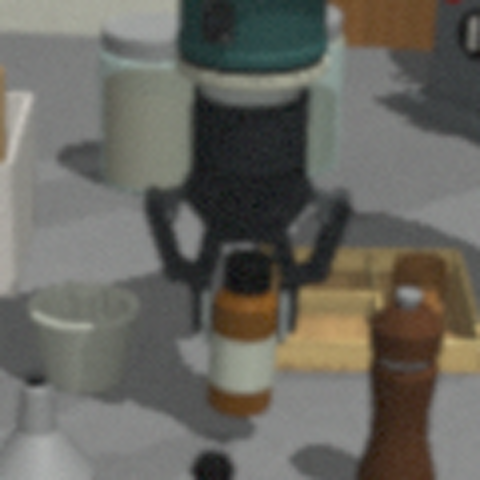

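The bottle is held upright, in the middle of the picture (240,330). The grip sits about 6 mm off in y, which I allow for when placing.

Call:
{"api": "play_rows", "payload": {
  "grip": [0,0,0,0,0],
  "dp": [
    [0,0,-0.6],
    [0,0,-0.5],
    [-0.7,-0.2,0],
    [-0.9,-0.26,0],
    [-0.9,-0.26,0]
  ],
  "turn": [
    [0,0,0],
    [0,0,0],
    [0,0,0],
    [0,0,0],
    [0,0,0]
  ]
}}

```text
time: 17.4
ee_pos: [0.5205, -0.2569, 0.0904]
ee_rot: [[-0.1, 0.995, 0.001], [0.995, 0.1, -0.001], [-0.001, 0.001, -1.0]]
wrist_force: [0.2, 0.4, -1.6]
finger_gap: 0.0432
finger_force: 35.5
```

Call:
{"api": "play_rows", "payload": {
  "grip": [0,0,0,0,0],
  "dp": [
    [-0.9,-0.26,0],
    [-0.9,-0.26,0],
    [-0.8,-0.22,0],
    [-0.53,-0.14,0],
    [0,0,0]
  ],
  "turn": [
    [0,0,0],
    [0,0,0],
    [0,0,0],
    [0,0,0],
    [0,0,0]
  ]
}}

```text
time: 17.9
ee_pos: [0.4966, -0.3875, 0.0897]
ee_rot: [[-0.094, 0.996, -0.0], [0.996, 0.094, -0.001], [-0.001, -0.0, -1.0]]
wrist_force: [-1.2, 0.1, -1.2]
finger_gap: 0.0436
finger_force: 35.5
```

```bash
python3 - <<'E'
from h import *
go(.4975,-.384,.0285)
ctrl.camera('top');ctrl.camera('wrist');ctrl.camera('side')
for n in ['tall_bottle','three_place_tray','wooden_scoop']:print(n,[(c,round(d['conf'],2),np.round(d['centre'],3)) for c in ('wrist','top','side') for d in ctrl.landmark_of(c,n)[:1]])
E
```

```text
t 17.9 p [ 0.4966 -0.3875  0.0897] psi 95.42 units [0.086 0.032 1.529]
tall_bottle [('wrist', 0.86, array([ 0.498, -0.375,  0.071])), ('top', 0.91, array([ 0.499, -0.382,  0.065])), ('side', 0.89, array([ 0.497, -0.375,  0.068]))]
three_place_tray [('wrist', 0.79, array([ 0.452, -0.338, -0.003])), ('top', 0.89, array([ 0.458, -0.341,  0.004])), ('side', 0.8, array([ 0.457, -0.341, -0.003]))]
wooden_scoop [('wrist', 0.7, array([ 0.413, -0.344,  0.003])), ('top', 0.88, array([ 0.415, -0.338,  0.006])), ('side', 0.7, array([ 0.415, -0.345,  0.005]))]
```

Everything lines up, with the bottle at (0.498,-0.377) and its underside at 0.068. Lowering it.

Call:
{"api": "play_rows", "payload": {
  "grip": [0,0,0,0,0],
  "dp": [
    [0,0,0.5],
    [0,0,0.5],
    [0,0,0.25],
    [0,0,0.12],
    [0,0,0]
  ],
  "turn": [
    [0,0,0],
    [0,0,0],
    [0,0,0],
    [0,0,0],
    [0,0,0]
  ]
}}

```text
time: 19.0
ee_pos: [0.498, -0.3837, 0.0345]
ee_rot: [[-0.099, 0.995, -0.0], [0.995, 0.099, 0.0], [0.0, -0.0, -1.0]]
wrist_force: [0.2, -0.1, -0.8]
finger_gap: 0.0429
finger_force: 35.5
```

Call:
{"api": "play_rows", "payload": {
  "grip": [0,0,0,0,0],
  "dp": [
    [0,0,0.06],
    [0,0,0.05],
    [0,0,0.04],
    [0,0,0],
    [0,0,0]
  ],
  "turn": [
    [0,0,0],
    [0,0,0],
    [0,0,0],
    [0,0,0],
    [0,0,0]
  ]
}}

```text
time: 19.5
ee_pos: [0.4981, -0.3839, 0.029]
ee_rot: [[-0.099, 0.995, 0.0], [0.995, 0.099, -0.0], [-0.0, 0.0, -1.0]]
wrist_force: [-0.5, -0.7, 2.9]
finger_gap: 0.0433
finger_force: 35.4
```

Call:
{"api": "play_rows", "payload": {
  "grip": [0,0.75,0.75,0.75,0.75],
  "dp": [
    [0,0,0.02],
    [0,0,0],
    [0,0,0],
    [0,0,0],
    [0,0,0]
  ],
  "turn": [
    [0,0,0],
    [0,0,0],
    [0,0,0],
    [0,0,0],
    [0,0,0]
  ]
}}

```text
time: 20.0
ee_pos: [0.4979, -0.3838, 0.0278]
ee_rot: [[-0.099, 0.995, -0.0], [0.995, 0.099, 0.0], [0.0, -0.0, -1.0]]
wrist_force: [0.9, -0.4, 0.5]
finger_gap: 0.0642
finger_force: 0.0
```

Call:
{"api": "play_rows", "payload": {
  "grip": [0.75,0.75,0.75,0.75,0.9],
  "dp": [
    [0,0,-0.3],
    [0,0,-0.6],
    [0,0,-0.8],
    [0,0,-0.6],
    [0.6,0.2,0]
  ],
  "turn": [
    [0,0,0],
    [0,0,0],
    [0,0,0],
    [0,0,0],
    [0,0,0]
  ]
}}

```text
time: 20.5
ee_pos: [0.504, -0.3625, 0.1237]
ee_rot: [[-0.095, 0.996, 0.003], [0.995, 0.095, -0.004], [-0.004, 0.003, -1.0]]
wrist_force: [0.7, 0.4, -0.3]
finger_gap: 0.0761
finger_force: 0.0
```

Call:
{"api": "play_rows", "payload": {
  "grip": [0.9,0.9,0.9,0.9,0.9],
  "dp": [
    [0.95,0.34,0],
    [0.95,0.34,0],
    [0.95,0.34,0],
    [0.95,0.34,0],
    [0.95,0.34,0]
  ],
  "turn": [
    [0,0,0],
    [0,0,0],
    [0,0,0],
    [0,0,0],
    [0,0,0]
  ]
}}

```text
time: 21.0
ee_pos: [0.5527, -0.1618, 0.1208]
ee_rot: [[-0.099, 0.995, 0.001], [0.995, 0.099, -0.0], [-0.0, 0.001, -1.0]]
wrist_force: [0.5, -1.0, -0.0]
finger_gap: 0.0768
finger_force: 0.0
```

Call:
{"api": "play_rows", "payload": {
  "grip": [0.9,0.9,0.9,0.9,0.9],
  "dp": [
    [0.95,0.34,0],
    [0.95,0.34,0],
    [0.95,0.34,0],
    [0.95,0.34,0],
    [0.95,0.34,0]
  ],
  "turn": [
    [0,0,0],
    [0,0,0],
    [0,0,0],
    [0,0,0],
    [0,0,0]
  ]
}}

```text
time: 21.5
ee_pos: [0.6015, 0.0342, 0.1208]
ee_rot: [[-0.099, 0.995, 0.001], [0.995, 0.099, -0.0], [-0.0, 0.001, -1.0]]
wrist_force: [0.2, -0.6, -0.2]
finger_gap: 0.077
finger_force: 0.0
```

Call:
{"api": "play_rows", "payload": {
  "grip": [0.9,0.9,0.9,0.9,0.9],
  "dp": [
    [0.95,0.34,0],
    [0.95,0.34,0],
    [0.95,0.34,0],
    [0.9,0.34,0],
    [0,0,0]
  ],
  "turn": [
    [0,0,0],
    [0,0,0],
    [0,0,0],
    [0,0,0],
    [0,0,0]
  ]
}}

```text
time: 22.0
ee_pos: [0.6399, 0.1937, 0.1211]
ee_rot: [[-0.105, 0.994, 0.0], [0.994, 0.105, 0.003], [0.003, 0.001, -1.0]]
wrist_force: [-0.4, 0.3, 0.7]
finger_gap: 0.0768
finger_force: 0.0
```

Call:
{"api": "play_rows", "payload": {
  "grip": [0.9,0.9,0.9,0.9,0.9],
  "dp": [
    [0,0,0],
    [0,0,0],
    [0,0,0],
    [0,0,0],
    [0,0,0]
  ],
  "turn": [
    [0,0,0],
    [0,0,0],
    [0,0,0],
    [0,0,0],
    [0,0,0]
  ]
}}

```text
time: 22.5
ee_pos: [0.6406, 0.1865, 0.1201]
ee_rot: [[-0.098, 0.995, 0.0], [0.995, 0.098, -0.0], [-0.0, 0.0, -1.0]]
wrist_force: [-0.2, 0.2, 0.3]
finger_gap: 0.0768
finger_force: 0.0
```

```bash
python3 - <<'E'
from h import *
go(.6465,.204,.015)
ctrl.camera('top');ctrl.camera('wrist');ctrl.camera('side')
for n in ['tall_bottle','steel_shaker']:print(n,[(c,round(d['conf'],2),np.round(d['centre'],3)) for c in ('wrist','top','side') for d in ctrl.landmark_of(c,n)[:1]])
E
```

```text
t 22.5 p [0.6406 0.1865 0.1201] psi 95.63 units [0.422 0.189 2.627]
tall_bottle [('top', 0.61, array([ 0.499, -0.378,  0.006])), ('side', 0.65, array([ 0.497, -0.375,  0.004]))]
steel_shaker [('wrist', 0.96, array([ 0.646,  0.206, -0.002])), ('side', 0.92, array([ 0.65 ,  0.206, -0.   ]))]
```

Call:
{"api": "play_rows", "payload": {
  "grip": [0.9,0.9,0.9,0.9,0.9],
  "dp": [
    [0.45,0.2,0],
    [0,0,0],
    [0,0,0.6],
    [0,0,0.8],
    [0,0,0.8]
  ],
  "turn": [
    [0,0,0],
    [0,0,0],
    [0,0,0],
    [0,0,0],
    [0,0,0]
  ]
}}

```text
time: 23.45
ee_pos: [0.6468, 0.2054, 0.0311]
ee_rot: [[-0.099, 0.995, 0.001], [0.995, 0.099, -0.0], [-0.0, 0.001, -1.0]]
wrist_force: [-0.1, -0.4, -1.2]
finger_gap: 0.0767
finger_force: 0.0
```

Call:
{"api": "play_rows", "payload": {
  "grip": [0.9,0.9,0.9,0,0],
  "dp": [
    [0,0,0.5],
    [0,0,0.22],
    [0,0,0],
    [0,0,0],
    [0,0,0]
  ],
  "turn": [
    [0,0,0],
    [0,0,0],
    [0,0,0],
    [0,0,0],
    [0,0,0]
  ]
}}

```text
time: 23.95
ee_pos: [0.6475, 0.2062, 0.0048]
ee_rot: [[-0.099, 0.995, 0.002], [0.995, 0.099, 0.001], [0.0, 0.002, -1.0]]
wrist_force: [-2.6, -1.6, 5.2]
finger_gap: 0.0531
finger_force: 35.1
```

Call:
{"api": "play_rows", "payload": {
  "grip": [0,0,0,0,0],
  "dp": [
    [0,0,0],
    [0,0,0],
    [0,0,0],
    [0,0,-0.1],
    [0,0,-0.2]
  ],
  "turn": [
    [0,0,0],
    [0,0,0],
    [0,0,0],
    [0,0,0],
    [0,0,0]
  ]
}}

```text
time: 24.45
ee_pos: [0.6466, 0.2057, 0.0156]
ee_rot: [[-0.099, 0.995, -0.0], [0.995, 0.099, -0.0], [-0.0, -0.0, -1.0]]
wrist_force: [0.5, 0.0, -2.2]
finger_gap: 0.0534
finger_force: 36.4
```

```bash
python3 - <<'E'
from h import *
go(.488,-.293,.15)
ctrl.camera('top');ctrl.camera('wrist');ctrl.camera('side')
for n in ['steel_shaker']:print(n,[(c,round(d['conf'],2),np.round(d['centre'],3)) for c in ('wrist','top','side') for d in ctrl.landmark_of(c,n)[:1]])
E
```

```text
t 24.45 p [0.6466 0.2057 0.0156] psi 95.68 units [-12.014  -5.18   -3.358]
steel_shaker [('wrist', 0.8, array([0.648, 0.207, 0.009])), ('side', 0.89, array([0.648, 0.203, 0.013]))]
```

Call:
{"api": "play_rows", "payload": {
  "grip": [0,0,0,0,0],
  "dp": [
    [0,0,-0.6],
    [0,0,-0.8],
    [0,0,-0.7],
    [-0.6,-0.26,0],
    [-0.93,-0.4,0]
  ],
  "turn": [
    [0,0,0],
    [0,0,0],
    [0,0,0],
    [0,0,0],
    [0,0,0]
  ]
}}

```text
time: 25.25
ee_pos: [0.6263, 0.1442, 0.0998]
ee_rot: [[-0.102, 0.995, 0.001], [0.995, 0.102, 0.002], [0.002, 0.001, -1.0]]
wrist_force: [0.5, -0.6, -2.0]
finger_gap: 0.053
finger_force: 36.9
```

Call:
{"api": "play_rows", "payload": {
  "grip": [0,0,0,0,0],
  "dp": [
    [-0.93,-0.4,0],
    [-0.93,-0.4,0],
    [-0.93,-0.4,0],
    [-0.93,-0.4,0],
    [-0.93,-0.4,0]
  ],
  "turn": [
    [0,0,0],
    [0,0,0],
    [0,0,0],
    [0,0,0],
    [0,0,0]
  ]
}}

```text
time: 25.75
ee_pos: [0.5645, -0.0522, 0.099]
ee_rot: [[-0.099, 0.995, -0.0], [0.995, 0.099, 0.0], [0.0, -0.0, -1.0]]
wrist_force: [1.3, -0.2, -1.9]
finger_gap: 0.0529
finger_force: 36.9
```

Call:
{"api": "play_rows", "payload": {
  "grip": [0,0,0,0,0],
  "dp": [
    [-0.93,-0.4,0],
    [-0.93,-0.4,0],
    [-0.93,-0.4,0],
    [-0.93,-0.4,0],
    [-0.93,-0.4,0]
  ],
  "turn": [
    [0,0,0],
    [0,0,0],
    [0,0,0],
    [0,0,0],
    [0,0,0]
  ]
}}

```text
time: 26.25
ee_pos: [0.5033, -0.2452, 0.099]
ee_rot: [[-0.099, 0.995, -0.0], [0.995, 0.099, 0.0], [0.0, -0.0, -1.0]]
wrist_force: [1.2, 0.3, -1.9]
finger_gap: 0.0528
finger_force: 36.9
```

Call:
{"api": "play_rows", "payload": {
  "grip": [0,0,0,0,0],
  "dp": [
    [-0.5,-0.2,0],
    [0,0,0],
    [0,0,0],
    [0,0,0],
    [0,0,0]
  ],
  "turn": [
    [0,0,0],
    [0,0,0],
    [0,0,0],
    [0,0,0],
    [0,0,0]
  ]
}}

```text
time: 26.75
ee_pos: [0.4985, -0.2633, 0.0991]
ee_rot: [[-0.101, 0.995, 0.0], [0.995, 0.101, 0.0], [0.0, 0.0, -1.0]]
wrist_force: [-0.6, 0.3, -1.7]
finger_gap: 0.053
finger_force: 36.9
```

```bash
python3 - <<'E'
from h import *
go(.4875,-.293,.0105)
ctrl.camera('top');ctrl.camera('wrist');ctrl.camera('side')
for n in ['steel_shaker','tall_bottle']:print(n,[(c,round(d['conf'],2),np.round(d['centre'],3)) for c in ('wrist','top','side') for d in ctrl.landmark_of(c,n)[:1]])
E
```

```text
t 26.75 p [ 0.4985 -0.2633  0.0991] psi 95.78 units [-0.711 -0.348  2.215]
steel_shaker [('wrist', 0.72, array([ 0.496, -0.265,  0.094])), ('top', 0.73, array([ 0.496, -0.265,  0.091])), ('side', 0.81, array([ 0.502, -0.264,  0.098]))]
tall_bottle [('top', 0.17, array([ 0.666, -0.068,  0.003])), ('side', 0.46, array([ 0.498, -0.376,  0.007]))]
```

Call:
{"api": "play_rows", "payload": {
  "grip": [0,0,0,0,0],
  "dp": [
    [-0.71,-0.36,0],
    [0,0,0],
    [0,0,0.6],
    [0,0,0.7],
    [0,0,0.5]
  ],
  "turn": [
    [0,0,0],
    [0,0,0],
    [0,0,0],
    [0,0,0],
    [0,0,0]
  ]
}}

```text
time: 27.7
ee_pos: [0.4861, -0.294, 0.0256]
ee_rot: [[-0.099, 0.995, -0.001], [0.995, 0.099, 0.0], [0.001, -0.001, -1.0]]
wrist_force: [-0.1, -0.4, -1.0]
finger_gap: 0.0528
finger_force: 36.9
```

Call:
{"api": "play_rows", "payload": {
  "grip": [0,0,0,0,0],
  "dp": [
    [0,0,0.25],
    [0,0,0.06],
    [0,0,0.05],
    [0,0,0.04],
    [0,0,0]
  ],
  "turn": [
    [0,0,0],
    [0,0,0],
    [0,0,0],
    [0,0,0],
    [0,0,0]
  ]
}}

```text
time: 28.2
ee_pos: [0.4869, -0.2943, 0.0116]
ee_rot: [[-0.099, 0.995, 0.001], [0.995, 0.099, -0.001], [-0.001, 0.001, -1.0]]
wrist_force: [0.3, 0.4, -2.4]
finger_gap: 0.053
finger_force: 36.9
```

Call:
{"api": "play_rows", "payload": {
  "grip": [0,0,0,0,0],
  "dp": [
    [0,0,0],
    [0,0,0.02],
    [0,0,0],
    [0,0,0],
    [0,0,0]
  ],
  "turn": [
    [0,0,0],
    [0,0,0],
    [0,0,0],
    [0,0,0],
    [0,0,0]
  ]
}}

```text
time: 28.7
ee_pos: [0.4868, -0.2943, 0.0108]
ee_rot: [[-0.099, 0.995, 0.0], [0.995, 0.099, -0.001], [-0.001, 0.0, -1.0]]
wrist_force: [-2.8, -0.2, 5.3]
finger_gap: 0.0531
finger_force: 37.4
```

Call:
{"api": "play_rows", "payload": {
  "grip": [0.8,0.8,0.8,0.8,0.8],
  "dp": [
    [0,0,0],
    [0,0,0],
    [0,0,0],
    [0,0,0],
    [0,0,-0.3]
  ],
  "turn": [
    [0,0,0],
    [0,0,0],
    [0,0,0],
    [0,0,0],
    [0,0,0]
  ]
}}

```text
time: 29.2
ee_pos: [0.4859, -0.2936, 0.0216]
ee_rot: [[-0.099, 0.995, -0.002], [0.995, 0.099, 0.001], [0.001, -0.002, -1.0]]
wrist_force: [-0.3, -0.6, 0.3]
finger_gap: 0.0684
finger_force: 0.0
```

Call:
{"api": "play_rows", "payload": {
  "grip": [0.8,0.8,0.8,0.8,0.8],
  "dp": [
    [0,0,-0.7],
    [0,0,-0.9],
    [0,0,-0.9],
    [0,0,-0.7],
    [0,0,0]
  ],
  "turn": [
    [0,0,0],
    [0,0,0],
    [0,0,0],
    [0,0,0],
    [0,0,0]
  ]
}}

```text
time: 29.7
ee_pos: [0.4883, -0.2946, 0.1546]
ee_rot: [[-0.099, 0.995, 0.004], [0.995, 0.099, -0.003], [-0.004, 0.004, -1.0]]
wrist_force: [1.1, -0.2, -0.7]
finger_gap: 0.068
finger_force: 0.0
```

Call:
{"api": "play_rows", "payload": {
  "grip": [0.8,0.8,0.8,0.8,0.8],
  "dp": [
    [0.82,-0.11,0],
    [0.82,-0.11,0],
    [0.82,-0.11,0],
    [0.82,-0.11,0],
    [0.82,-0.11,0]
  ],
  "turn": [
    [0,0,0],
    [0,0,0],
    [0,0,0],
    [0,0,0],
    [0,0,0]
  ]
}}

```text
time: 30.2
ee_pos: [0.4478, -0.1317, 0.1503]
ee_rot: [[-0.099, 0.995, -0.0], [0.995, 0.099, -0.0], [-0.0, -0.0, -1.0]]
wrist_force: [0.2, 0.5, -0.3]
finger_gap: 0.0683
finger_force: 0.0
```

Call:
{"api": "play_rows", "payload": {
  "grip": [0.8,0.8,0.8,0.8,0.8],
  "dp": [
    [0.82,-0.11,0],
    [0.82,-0.11,0],
    [0,0,0],
    [0,0,0],
    [0,0,0]
  ],
  "turn": [
    [0,0,0],
    [0,0,0],
    [0,0,0],
    [0,0,0],
    [0,0,0]
  ]
}}

```text
time: 30.7
ee_pos: [0.4333, -0.0693, 0.1503]
ee_rot: [[-0.098, 0.995, -0.0], [0.995, 0.098, -0.0], [-0.0, -0.0, -1.0]]
wrist_force: [0.7, 0.0, -0.9]
finger_gap: 0.0681
finger_force: 0.0
```

```bash
python3 - <<'E'
from h import *
go(.433,-.067,.075)
ctrl.camera('top');ctrl.camera('wrist');ctrl.camera('side')
for n in ['pepper_mill','steel_shaker','tall_bottle','wooden_scoop']:print(n,[(c,round(d['conf'],2),np.round(d['centre'],3)) for c in ('wrist','top','side') for d in ctrl.landmark_of(c,n)[:2]])
E
```

```text
t 30.7 p [ 0.4333 -0.0693  0.1503] psi 95.64 units [ 0.059 -0.002  1.883]
pepper_mill [('wrist', 0.8, array([ 0.431, -0.069, -0.002])), ('side', 0.59, array([ 0.433, -0.066,  0.001])), ('side', 0.32, array([0.545, 0.008, 0.004]))]
steel_shaker [('top', 0.81, array([ 0.484, -0.297,  0.005])), ('side', 0.65, array([ 0.488, -0.294,  0.006]))]
tall_bottle [('top', 0.63, array([ 0.5  , -0.377,  0.008]))]
wooden_scoop [('wrist', 0.63, array([ 0.433, -0.065, -0.   ])), ('top', 0.62, array([ 0.416, -0.339,  0.003])), ('side', 0.44, array([ 0.414, -0.344,  0.004]))]
```

Call:
{"api": "play_rows", "payload": {
  "grip": [0.8,0.8,0.8,0.8,0.8],
  "dp": [
    [0,0,0.6],
    [0,0,0.7],
    [0,0,0.45],
    [0,0,0.13],
    [0,0,0]
  ],
  "turn": [
    [0,0,0],
    [0,0,0],
    [0,0,0],
    [0,0,0],
    [0,0,0]
  ]
}}

```text
time: 31.95
ee_pos: [0.4331, -0.0683, 0.0749]
ee_rot: [[-0.1, 0.995, -0.001], [0.995, 0.1, 0.001], [0.001, -0.001, -1.0]]
wrist_force: [-0.2, 0.4, 0.2]
finger_gap: 0.068
finger_force: 0.0
```

Call:
{"api": "play_rows", "payload": {
  "grip": [0,0,0,0,0],
  "dp": [
    [0,0,0],
    [0,0,0],
    [0,0,0],
    [0,0,0],
    [0,0,0]
  ],
  "turn": [
    [0,0,0],
    [0,0,0],
    [0,0,0],
    [0,0,0],
    [0,0,0]
  ],
  "newtons": 45
}}

```text
time: 32.45
ee_pos: [0.4339, -0.0689, 0.0762]
ee_rot: [[-0.099, 0.995, 0.001], [0.995, 0.099, -0.001], [-0.001, 0.001, -1.0]]
wrist_force: [-3.4, -0.4, 10.8]
finger_gap: 0.0438
finger_force: 44.3
```

Call:
{"api": "play_rows", "payload": {
  "grip": [0,0,0,0,0],
  "dp": [
    [0,0,-0.1],
    [0,0,-0.2],
    [0,0,-0.2],
    [0,0,0],
    [0,0,0]
  ],
  "turn": [
    [0,0,0],
    [0,0,0],
    [0,0,0],
    [0,0,0],
    [0,0,0]
  ]
}}

```text
time: 32.95
ee_pos: [0.4333, -0.0689, 0.0953]
ee_rot: [[-0.099, 0.995, 0.0], [0.995, 0.099, -0.0], [-0.0, 0.0, -1.0]]
wrist_force: [0.2, -0.9, -2.2]
finger_gap: 0.0442
finger_force: 46.2
```

```bash
python3 - <<'E'
from h import *
go(.4332,.3705,.15)
ctrl.camera('wrist');im=ctrl.camera('side')
p=proj('side',ctrl.get_obs()['ee_pos'])[0];a,b=int(p[0])-60,max(0,int(p[1])-60);cv2.imwrite('pics/s5.png',cv2.resize(im[b:b+120,a:a+120],None,fx=4,fy=4,interpolation=cv2.INTER_CUBIC))
for n in ['pepper_mill','two_place_tray']:print(n,[(c,round(d['conf'],2),np.round(d['centre'],3)) for c in ('wrist','side') for d in ctrl.landmark_of(c,n)[:1]])
E
```

```text
t 32.95 p [ 0.4333 -0.0689  0.0953] psi 95.66 units [10.932  1.082 -1.371]
pepper_mill [('wrist', 0.8, array([ 0.431, -0.07 ,  0.021])), ('side', 0.65, array([ 0.436, -0.066,  0.019]))]
two_place_tray [('side', 0.73, array([ 0.433,  0.329, -0.002]))]
```

View pics/s5.png

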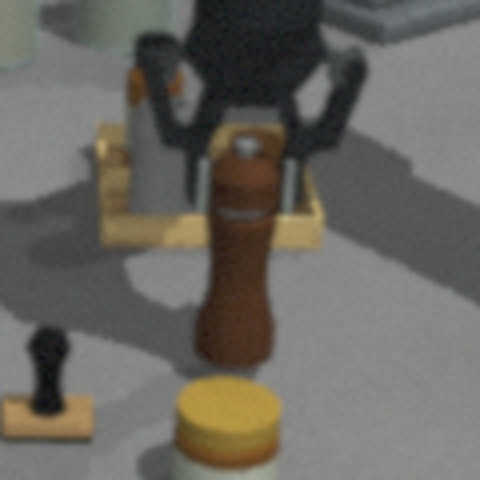

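The mill hangs nearly upright in the pads, at (245,200) in the crop. I carry it to the far place of the two-place tray.

Call:
{"api": "play_rows", "payload": {
  "grip": [0,0,0,0,0],
  "dp": [
    [0,0,-0.6],
    [0,0,-0.8],
    [0,0,-0.6],
    [0.6,0.06,0],
    [0.9,0.09,0]
  ],
  "turn": [
    [0,0,0],
    [0,0,0],
    [0,0,0],
    [0,0,0],
    [0,0,0]
  ]
}}

```text
time: 33.75
ee_pos: [0.4335, -0.0093, 0.1755]
ee_rot: [[-0.095, 0.995, 0.001], [0.995, 0.095, -0.001], [-0.001, 0.001, -1.0]]
wrist_force: [0.9, 0.8, -2.3]
finger_gap: 0.0441
finger_force: 47.1
```

Call:
{"api": "play_rows", "payload": {
  "grip": [0,0,0,0,0],
  "dp": [
    [0.9,0.09,0],
    [0.9,0.09,0],
    [0.9,0.09,0],
    [0.9,0.09,0],
    [0.9,0.09,0]
  ],
  "turn": [
    [0,0,0],
    [0,0,0],
    [0,0,0],
    [0,0,0],
    [0,0,0]
  ]
}}

```text
time: 34.25
ee_pos: [0.4331, 0.1739, 0.175]
ee_rot: [[-0.099, 0.995, -0.0], [0.995, 0.099, -0.0], [-0.0, -0.0, -1.0]]
wrist_force: [1.0, -0.4, -2.4]
finger_gap: 0.0445
finger_force: 47.1
```

Call:
{"api": "play_rows", "payload": {
  "grip": [0,0,0,0,0],
  "dp": [
    [0.9,0.09,0],
    [0.9,0.09,0],
    [0.9,0.09,0],
    [0.9,0.09,0],
    [0.9,0.09,0]
  ],
  "turn": [
    [0,0,0],
    [0,0,0],
    [0,0,0],
    [0,0,0],
    [0,0,0]
  ]
}}

```text
time: 34.75
ee_pos: [0.4331, 0.3549, 0.1747]
ee_rot: [[-0.099, 0.995, -0.0], [0.995, 0.099, -0.0], [-0.0, -0.001, -1.0]]
wrist_force: [0.4, -0.4, -1.6]
finger_gap: 0.0441
finger_force: 47.1
```

Call:
{"api": "play_rows", "payload": {
  "grip": [0,0,0,0,0],
  "dp": [
    [0.4,0.05,0],
    [0,0,0],
    [0,0,0],
    [0,0,0],
    [0,0,0]
  ],
  "turn": [
    [0,0,0],
    [0,0,0],
    [0,0,0],
    [0,0,0],
    [0,0,0]
  ]
}}

```text
time: 35.25
ee_pos: [0.4342, 0.3686, 0.1751]
ee_rot: [[-0.098, 0.995, 0.0], [0.995, 0.098, -0.0], [-0.0, 0.0, -1.0]]
wrist_force: [0.3, -0.3, -1.9]
finger_gap: 0.0442
finger_force: 47.1
```

```bash
python3 - <<'E'
from h import *
go(.4338,.370,.085)
ctrl.camera('wrist');ctrl.camera('side');ctrl.camera('top')
for n in ['pepper_mill','two_place_tray']:print(n,[(c,round(d['conf'],2),np.round(d['centre'],3)) for c in ('wrist','side','top') for d in ctrl.landmark_of(c,n)[:1]])
E
```

```text
t 35.25 p [0.4342 0.3686 0.1751] psi 95.62 units [ 0.037 -0.007  2.252]
pepper_mill [('wrist', 0.77, array([0.431, 0.37 , 0.1  ])), ('side', 0.74, array([0.437, 0.37 , 0.1  ])), ('top', 0.6, array([0.433, 0.371, 0.1  ]))]
two_place_tray [('side', 0.93, array([ 0.433,  0.328, -0.003])), ('top', 0.82, array([0.432, 0.329, 0.002]))]
```

Call:
{"api": "play_rows", "payload": {
  "grip": [0,0,0,0,0],
  "dp": [
    [0,0,0.6],
    [0,0,0.7],
    [0,0,0.5],
    [0,0,0.3],
    [0,0,0.1]
  ],
  "turn": [
    [0,0,0],
    [0,0,0],
    [0,0,0],
    [0,0,0],
    [0,0,0]
  ]
}}

```text
time: 36.2
ee_pos: [0.4335, 0.3694, 0.0863]
ee_rot: [[-0.099, 0.995, -0.001], [0.995, 0.099, -0.0], [-0.0, -0.001, -1.0]]
wrist_force: [-0.1, -0.0, -2.5]
finger_gap: 0.0443
finger_force: 47.0
```

Call:
{"api": "play_rows", "payload": {
  "grip": [0,0,0,0,0],
  "dp": [
    [0,0,0.05],
    [0,0,0.05],
    [0,0,0.03],
    [0,0,0],
    [0,0,0]
  ],
  "turn": [
    [0,0,0],
    [0,0,0],
    [0,0,0],
    [0,0,0],
    [0,0,0]
  ]
}}

```text
time: 36.7
ee_pos: [0.434, 0.3697, 0.0823]
ee_rot: [[-0.099, 0.995, 0.001], [0.995, 0.099, 0.0], [0.0, 0.001, -1.0]]
wrist_force: [0.3, -0.2, -0.1]
finger_gap: 0.0442
finger_force: 47.3
```

Call:
{"api": "play_rows", "payload": {
  "grip": [0,0,0,0,0],
  "dp": [
    [0,0,0.03],
    [0,0,0.01],
    [0,0,0],
    [0,0,0],
    [0,0,0]
  ],
  "turn": [
    [0,0,0],
    [0,0,0],
    [0,0,0],
    [0,0,0],
    [0,0,0]
  ]
}}

```text
time: 37.2
ee_pos: [0.4342, 0.3707, 0.0822]
ee_rot: [[-0.099, 0.995, 0.002], [0.995, 0.099, 0.002], [0.001, 0.002, -1.0]]
wrist_force: [-4.9, -3.7, 26.1]
finger_gap: 0.0441
finger_force: 49.5
```

Call:
{"api": "play_rows", "payload": {
  "grip": [0,0.8,0.8,0.8,0.8],
  "dp": [
    [0,0,-0.03],
    [0,0,0],
    [0,0,0],
    [0,0,0],
    [0,0,0]
  ],
  "turn": [
    [0,0,0],
    [0,0,0],
    [0,0,0],
    [0,0,0],
    [0,0,0]
  ]
}}

```text
time: 37.7
ee_pos: [0.4338, 0.3695, 0.0814]
ee_rot: [[-0.099, 0.995, -0.0], [0.995, 0.099, -0.0], [-0.0, -0.0, -1.0]]
wrist_force: [-0.4, -0.1, -0.6]
finger_gap: 0.0684
finger_force: 0.0
```

Call:
{"api": "play_rows", "payload": {
  "grip": [0.8,0.8,0.8,0.8,1],
  "dp": [
    [0,0,-0.3],
    [0,0,-0.7],
    [0,0,-0.7],
    [0,0,-0.2],
    [0,0,0]
  ],
  "turn": [
    [0,0,0],
    [0,0,0],
    [0,0,0],
    [0,0,0],
    [0,0,0]
  ]
}}

```text
time: 38.2
ee_pos: [0.4343, 0.37, 0.1591]
ee_rot: [[-0.099, 0.995, 0.002], [0.995, 0.099, 0.001], [0.001, 0.002, -1.0]]
wrist_force: [-0.2, 0.0, -0.9]
finger_gap: 0.0808
finger_force: 0.0
```

Call:
{"api": "play_rows", "payload": {
  "grip": [1,1,1,1,1],
  "dp": [
    [-0.84,-0.083,0],
    [-0.84,-0.083,0],
    [-0.84,-0.083,0],
    [-0.84,-0.083,0],
    [-0.84,-0.083,0]
  ],
  "turn": [
    [0,0,0],
    [0,0,0],
    [0,0,0],
    [0,0,0],
    [0,0,0]
  ]
}}

```text
time: 38.7
ee_pos: [0.4333, 0.1991, 0.1567]
ee_rot: [[-0.099, 0.995, -0.001], [0.995, 0.099, -0.0], [-0.0, -0.001, -1.0]]
wrist_force: [0.3, -0.2, 0.3]
finger_gap: 0.0855
finger_force: 0.0
```

Call:
{"api": "play_rows", "payload": {
  "grip": [1,1,1,1,1],
  "dp": [
    [-0.84,-0.083,0],
    [-0.84,-0.083,0],
    [-0.84,-0.083,0],
    [-0.84,-0.083,0],
    [0,0,0]
  ],
  "turn": [
    [0,0,0],
    [0,0,0],
    [0,0,0],
    [0,0,0],
    [0,0,0]
  ]
}}

```text
time: 39.2
ee_pos: [0.4336, 0.0613, 0.1566]
ee_rot: [[-0.093, 0.996, -0.002], [0.996, 0.093, -0.001], [-0.001, -0.002, -1.0]]
wrist_force: [0.4, 0.6, 0.4]
finger_gap: 0.0856
finger_force: 0.0
```

Call:
{"api": "play_rows", "payload": {
  "grip": [1,1,1,1,1],
  "dp": [
    [0,0,0.5],
    [0,0,0],
    [0,0,0],
    [0,0,0],
    [0,0,0]
  ],
  "turn": [
    [0,0,0],
    [0,0,0],
    [0,0,0],
    [0,0,0],
    [0,0,0]
  ]
}}

```text
time: 39.7
ee_pos: [0.4342, 0.066, 0.1379]
ee_rot: [[-0.1, 0.995, 0.001], [0.995, 0.1, 0.0], [-0.0, 0.001, -1.0]]
wrist_force: [-0.3, -0.2, 0.1]
finger_gap: 0.0857
finger_force: 0.0
```

```bash
python3 - <<'E'
from h import *
go(.434,.066,-.002)
ctrl.camera('wrist');ctrl.camera('side');ctrl.camera('top')
for n in ['pepper_mill','squat_jar']:print(n,[(c,round(d['conf'],2),np.round(d['centre'],3)) for c in ('wrist','side','top') for d in ctrl.landmark_of(c,n)[:1]])
E
```

```text
t 39.7 p [0.4342 0.066  0.1379] psi 95.71 units [ 1.000e-03 -8.000e-03  3.499e+00]
pepper_mill [('side', 0.87, array([0.434, 0.374, 0.008])), ('top', 0.84, array([0.433, 0.369, 0.009]))]
squat_jar [('wrist', 0.87, array([0.435, 0.065, 0.001])), ('side', 0.96, array([0.435, 0.065, 0.004])), ('top', 0.32, array([ 0.656, -0.216, -0.001]))]
```

Call:
{"api": "play_rows", "payload": {
  "grip": [1,1,1,1,1],
  "dp": [
    [0,0,0.7],
    [0,0,0.9],
    [0,0,0.8],
    [0,0,0.6],
    [0,0,0.25]
  ],
  "turn": [
    [0,0,0],
    [0,0,0],
    [0,0,0],
    [0,0,0],
    [0,0,0]
  ]
}}

```text
time: 40.65
ee_pos: [0.433, 0.0658, 0.0058]
ee_rot: [[-0.1, 0.995, -0.003], [0.995, 0.1, 0.0], [0.001, -0.003, -1.0]]
wrist_force: [0.2, 0.3, 0.2]
finger_gap: 0.0854
finger_force: 0.0
```

Call:
{"api": "play_rows", "payload": {
  "grip": [1,0,0,0,0],
  "dp": [
    [0,0,0.12],
    [0,0,0],
    [0,0,0],
    [0,0,0],
    [0,0,0]
  ],
  "turn": [
    [0,0,0],
    [0,0,0],
    [0,0,0],
    [0,0,0],
    [0,0,0]
  ]
}}

```text
time: 41.15
ee_pos: [0.4347, 0.0657, 0.0039]
ee_rot: [[-0.099, 0.995, 0.002], [0.995, 0.099, -0.0], [-0.0, 0.002, -1.0]]
wrist_force: [-3.0, 1.8, 10.2]
finger_gap: 0.0597
finger_force: 46.1
```

Call:
{"api": "play_rows", "payload": {
  "grip": [0,0,0,0,0],
  "dp": [
    [0,0,0],
    [0,0,-0.1],
    [0,0,-0.2],
    [0,0,-0.2],
    [0,0,0]
  ],
  "turn": [
    [0,0,0],
    [0,0,0],
    [0,0,0],
    [0,0,0],
    [0,0,0]
  ]
}}

```text
time: 41.65
ee_pos: [0.4348, 0.0656, 0.024]
ee_rot: [[-0.099, 0.995, 0.002], [0.995, 0.099, -0.0], [-0.0, 0.002, -1.0]]
wrist_force: [-0.7, 0.1, -2.7]
finger_gap: 0.0597
finger_force: 49.8
```

```bash
python3 - <<'E'
from h import *
go(.4358,.2855,.08)
ctrl.camera('wrist');im=ctrl.camera('side');ctrl.camera('top')
p=proj('side',ctrl.get_obs()['ee_pos'])[0];a,b=int(p[0])-60,max(0,int(p[1])-70);cv2.imwrite('pics/s6.png',cv2.resize(im[b:b+120,a:a+120],None,fx=4,fy=4,interpolation=cv2.INTER_CUBIC))
for n in ['squat_jar']:print(n,[(c,round(d['conf'],2),np.round(d['centre'],3)) for c in ('wrist','side','top') for d in ctrl.landmark_of(c,n)[:1]])
E
```

```text
t 41.65 p [0.4348 0.0656 0.024 ] psi 95.67 units [ 5.467  0.571 -1.401]
squat_jar [('wrist', 0.86, array([0.432, 0.065, 0.021])), ('side', 0.69, array([0.431, 0.064, 0.018]))]
```

View pics/s6.png

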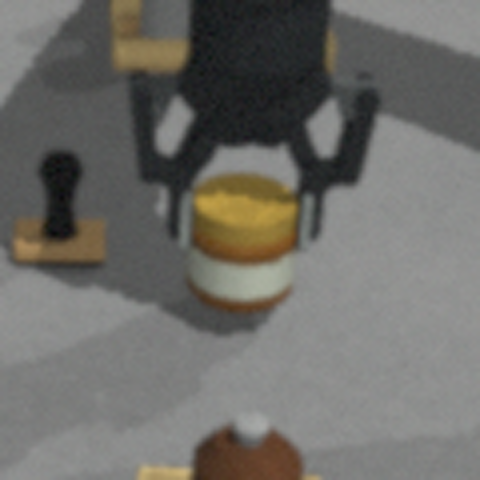

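The jar is held level across its lid (crop (245,240)), and the mill stands in its place. Carrying it to the near place.

Call:
{"api": "play_rows", "payload": {
  "grip": [0,0,0,0,0],
  "dp": [
    [0,0,-0.5],
    [0,0,-0.5],
    [0.5,0.05,0],
    [0.8,0.08,0],
    [0.9,0.09,0]
  ],
  "turn": [
    [0,0,0],
    [0,0,0],
    [0,0,0],
    [0,0,0],
    [0,0,0]
  ]
}}

```text
time: 42.45
ee_pos: [0.4341, 0.1544, 0.0626]
ee_rot: [[-0.097, 0.995, -0.0], [0.995, 0.097, -0.0], [-0.0, -0.0, -1.0]]
wrist_force: [0.9, 0.3, -2.8]
finger_gap: 0.0598
finger_force: 50.2
```

Call:
{"api": "play_rows", "payload": {
  "grip": [0,0,0,0,0],
  "dp": [
    [0.9,0.09,0],
    [0.9,0.09,0],
    [0.8,0.09,0],
    [0.6,0.08,0],
    [0,0,0]
  ],
  "turn": [
    [0,0,0],
    [0,0,0],
    [0,0,0],
    [0,0,0],
    [0,0,0]
  ]
}}

```text
time: 42.95
ee_pos: [0.4344, 0.2865, 0.0627]
ee_rot: [[-0.103, 0.995, -0.0], [0.995, 0.103, 0.002], [0.002, -0.0, -1.0]]
wrist_force: [0.2, -0.1, -2.3]
finger_gap: 0.0597
finger_force: 50.2
```

Call:
{"api": "play_rows", "payload": {
  "grip": [0,0,0,0,0],
  "dp": [
    [0,0,0],
    [0,0,0],
    [0,0,0],
    [0,0,0],
    [0,0,0]
  ],
  "turn": [
    [0,0,0],
    [0,0,0],
    [0,0,0],
    [0,0,0],
    [0,0,0]
  ]
}}

```text
time: 43.45
ee_pos: [0.4355, 0.2824, 0.0627]
ee_rot: [[-0.098, 0.995, 0.0], [0.995, 0.098, -0.0], [-0.0, 0.0, -1.0]]
wrist_force: [-0.2, 0.3, -1.8]
finger_gap: 0.0595
finger_force: 50.2
```

```bash
python3 - <<'E'
from h import *
go(.4358,.2855,.01)
ctrl.camera('wrist');im=ctrl.camera('side');ctrl.camera('top')
for n in ['squat_jar','pepper_mill']:print(n,[(c,round(d['conf'],2),np.round(d['centre'],3)) for c in ('wrist','side','top') for d in ctrl.landmark_of(c,n)[:1]])
E
```

```text
t 43.45 p [0.4355 0.2824 0.0627] psi 95.64 units [0.076 0.015 1.319]
squat_jar [('wrist', 0.81, array([0.434, 0.28 , 0.061])), ('side', 0.97, array([0.434, 0.282, 0.06 ]))]
pepper_mill [('wrist', 0.65, array([0.432, 0.373, 0.006])), ('side', 0.96, array([0.435, 0.371, 0.008]))]
```

Call:
{"api": "play_rows", "payload": {
  "grip": [0,0,0,0,0],
  "dp": [
    [0.08,0.02,0],
    [0,0,0.4],
    [0,0,0.5],
    [0,0,0.25],
    [0,0,0.06]
  ],
  "turn": [
    [0,0,0],
    [0,0,0],
    [0,0,0],
    [0,0,0],
    [0,0,0]
  ]
}}

```text
time: 44.4
ee_pos: [0.4349, 0.2859, 0.0128]
ee_rot: [[-0.1, 0.995, -0.002], [0.995, 0.1, -0.001], [-0.001, -0.002, -1.0]]
wrist_force: [0.2, -0.8, -2.3]
finger_gap: 0.0598
finger_force: 50.1
```

Call:
{"api": "play_rows", "payload": {
  "grip": [0,0,0,0,0],
  "dp": [
    [0,0,0.04],
    [0,0,0.03],
    [0,0,0],
    [0,0,0],
    [0,0,0]
  ],
  "turn": [
    [0,0,0],
    [0,0,0],
    [0,0,0],
    [0,0,0],
    [0,0,0]
  ]
}}

```text
time: 44.9
ee_pos: [0.436, 0.2862, 0.0118]
ee_rot: [[-0.099, 0.995, 0.0], [0.995, 0.099, 0.0], [0.0, 0.0, -1.0]]
wrist_force: [0.9, -0.7, -2.3]
finger_gap: 0.0597
finger_force: 50.1
```

Call:
{"api": "play_rows", "payload": {
  "grip": [0,0,0,0,0],
  "dp": [
    [0,0,0.03],
    [0,0,0],
    [0,0,0],
    [0,0,0],
    [0,0,0]
  ],
  "turn": [
    [0,0,0],
    [0,0,0],
    [0,0,0],
    [0,0,0],
    [0,0,0]
  ]
}}

```text
time: 45.4
ee_pos: [0.4358, 0.2861, 0.0103]
ee_rot: [[-0.099, 0.995, -0.0], [0.995, 0.099, 0.0], [0.0, -0.0, -1.0]]
wrist_force: [-0.4, -0.9, -2.4]
finger_gap: 0.0601
finger_force: 50.1
```

Call:
{"api": "play_rows", "payload": {
  "grip": [0,0,0,0,0],
  "dp": [
    [0,0,0.03],
    [0,0,0],
    [0,0,0],
    [0,0,0],
    [0,0,0]
  ],
  "turn": [
    [0,0,0],
    [0,0,0],
    [0,0,0],
    [0,0,0],
    [0,0,0]
  ]
}}

```text
time: 45.9
ee_pos: [0.4359, 0.2862, 0.01]
ee_rot: [[-0.099, 0.995, 0.001], [0.995, 0.099, -0.001], [-0.001, 0.001, -1.0]]
wrist_force: [-5.4, -6.0, 22.6]
finger_gap: 0.0595
finger_force: 52.7
```

The jar is on the floor. I back off a touch, release it, rise clear and check everything.

Call:
{"api": "play_rows", "payload": {
  "grip": [0,0.9,0.9,0.9,0.9],
  "dp": [
    [0,0,-0.02],
    [0,0,0],
    [0,0,0],
    [0,0,0],
    [0,0,0]
  ],
  "turn": [
    [0,0,0],
    [0,0,0],
    [0,0,0],
    [0,0,0],
    [0,0,0]
  ]
}}

```text
time: 46.4
ee_pos: [0.4358, 0.2862, 0.0099]
ee_rot: [[-0.099, 0.995, -0.0], [0.995, 0.099, 0.0], [0.0, -0.0, -1.0]]
wrist_force: [-0.1, 0.3, -0.4]
finger_gap: 0.0768
finger_force: 0.0
```

Call:
{"api": "play_rows", "payload": {
  "grip": [0.9,0.9,0.9,0.9,0.9],
  "dp": [
    [0,0,-0.3],
    [0,0,-0.7],
    [0,0,-0.9],
    [0,0,-0.9],
    [0,0,-0.9]
  ],
  "turn": [
    [0,0,0],
    [0,0,0],
    [0,0,0],
    [0,0,0],
    [0,0,0]
  ]
}}

```text
time: 46.9
ee_pos: [0.4354, 0.2863, 0.1601]
ee_rot: [[-0.1, 0.995, -0.0], [0.995, 0.1, 0.0], [0.0, -0.0, -1.0]]
wrist_force: [-0.1, -0.1, -0.0]
finger_gap: 0.0771
finger_force: 0.0
```

Call:
{"api": "play_rows", "payload": {
  "grip": [0.9,0.9,0.9,0.9,0.9],
  "dp": [
    [-0.8,0,0],
    [-0.9,0,0],
    [-0.9,0,0],
    [-0.9,0,0],
    [-0.6,0,0]
  ],
  "turn": [
    [0,0,0],
    [0,0,0],
    [0,0,0],
    [0,0,0],
    [0,0,0]
  ]
}}

```text
time: 47.4
ee_pos: [0.452, 0.1206, 0.1585]
ee_rot: [[-0.098, 0.995, 0.0], [0.995, 0.098, -0.001], [-0.001, 0.0, -1.0]]
wrist_force: [1.0, 0.9, 0.2]
finger_gap: 0.0771
finger_force: 0.0
```

```bash
python3 - <<'E'
from h import *
go(.43,.1,.15)
a=ctrl.camera('top');b=ctrl.camera('side')
for n in ['squat_jar','pepper_mill','tall_bottle','steel_shaker','wooden_scoop','mortar','funnel','label_stamp']:print(n,[(c,round(d['conf'],2),np.round(d['centre'],3)) for c in ('side','top') for d in ctrl.landmark_of(c,n)[:1]])
L=cv2.resize(np.hstack([a[180:290,80:175],a[180:290,325:420]]),(760,440)[:2]);S=np.hstack([cv2.resize(b[230:360,240:340],(230,299)),cv2.resize(b[110:190,220:340],(448,299))])
cv2.imwrite('pics/fin.png',np.vstack([cv2.resize(L,(516,299)),cv2.resize(S,(516,228))]))
E
```

```text
t 47.4 p [0.452  0.1206 0.1585] psi 95.61 units [-0.459 -0.598  0.212]
squat_jar [('side', 0.53, array([ 0.418, -0.346,  0.006])), ('top', 0.67, array([0.539, 0.005, 0.001]))]
pepper_mill [('side', 0.7, array([0.434, 0.37 , 0.006])), ('top', 0.76, array([0.433, 0.373, 0.008]))]
tall_bottle [('side', 0.75, array([ 0.457, -0.34 ,  0.001])), ('top', 0.91, array([ 0.498, -0.379,  0.008]))]
steel_shaker [('side', 0.8, array([ 0.488, -0.291,  0.006])), ('top', 0.61, array([ 0.484, -0.298,  0.002]))]
wooden_scoop [('side', 0.71, array([ 0.418, -0.346,  0.008])), ('top', 0.55, array([ 0.417, -0.337,  0.006]))]
mortar [('side', 0.84, array([ 0.658, -0.222, -0.006])), ('top', 0.59, array([ 0.654, -0.218,  0.002]))]
funnel [('side', 0.81, array([ 0.665, -0.065,  0.001])), ('top', 0.63, array([ 0.666, -0.072,  0.003]))]
label_stamp [('side', 0.83, array([0.546, 0.008, 0.001])), ('top', 0.67, array([0.542, 0.006, 0.002]))]
```

View pics/fin.png

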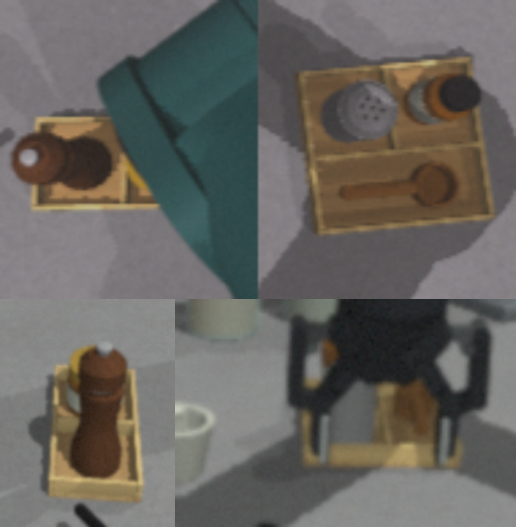

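The picture shows the mill standing in its place (70,165). The shaker (365,110), bottle (440,100) and scoop (400,185) are in theirs, and the jar is upright behind the mill (85,380). I check the jar with the wrist camera and hand in.

```bash
python3 - <<'E'
from h import *
ctrl.camera('wrist');j=ctrl.landmark_of('wrist','squat_jar')[:1];print(j)
ok=j and np.hypot(j[0]['centre'][0]-.4358,j[0]['centre'][1]-.2855)<.012 and abs(j[0]['centre'][2]-.006)<.008
if ok: print(ctrl.sign_off())
E
```

```text
[{'centre': [0.4348, 0.2849, 0.0051], 'conf': 0.79}]
the job is handed in; nothing more can be done
None
```

All five pieces are set down upright and released in their tray places (jar and mill in the two-place tray; bottle, shaker and scoop in the three-place tray). The mortar, funnel and stamp are where they started as far as the cameras can tell, and I handed the job in at about 47 s; the sign-off gave no verdict.

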